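Put the check weights away after the balance check

ROBOT

A 6-joint arm with a two-finger parallel gripper is mounted at the origin on a cart in front of the work surface, level with it; the furniture and walls round the work are solid. World frame = base frame: x ahead of the robot, y to its left, z up, the work surface at z = 0. Lengths are in m, angles in rad, forces in N, time in s.
With the tool pointing down it reaches from about 0.35 to 0.95 m from the base axis. Payload 17.4 kg.
Tool frame: the origin (TCP) lies at the very end of the fingers, on their centre line; the grasp point (between the pads) lies 19 mm behind it; z points along the fingers, x is the direction in which the jaws open and shut, and the axes are right-handed (so a half turn about z gives the same grasp; the last joint's range is limited). The gripper opens to 93 mm and grips with 3 to 60 N. Pads are 15 mm wide; open, the fingers measure 128 mm over their backs; the gripper's body (75 mm by 188 mm) begins 65 mm behind the grasp point.
Start: joints at [-1.328, 0.116, 1.442, -0, 1.584, -0.038], TCP at [0.187, -0.649, 0.219] pointing down, gripper open.
Joint ranges: [-2.83, 2.83], [-0.83, 2.19], [0.07, 2.5], [-1.14, 4.28], [0.01, 3], [-2.97, 2.97]. Speed limits (rad/s): [1.89, 1.89, 2.22, 3.14, 3.14, 3.14].

INTERFACE

Orientations are given as a unit quaternion [x, y, z, w].
In Python, from bench import manip, grab_frame, camera_info, ticket, spotter gives the robot as it stands. The module is installed in compiled form; this text tells all that it offers.
- The arm moves only by the tool move_arm, never from a script. Its argument "series" is a list of rows, each an object of numbers: "hand": the opening, from 0 (shut) to 1 (fully open); "tx", "ty", "tz": the shift along the tool's x, y, z in m; "twist": the turn about the tool's z in degrees. A call has 1 to 20 rows; each row shifts and turns the commanded pose from where the row before left it, along the tool's axes as they then stand; what a row does not reach is not made up. A row lasts 1/12 s, in which the tool goes at most 41.7 mm and 7.16 degrees, less where a joint would pass 70% of its speed; a pose out of reach is approached as far as the arm can. A call is refused whole if a number of a shift passes 0.0417 or a number of a turn 7.16, either way. A call with a gripper value outside its range is refused whole. The fingers move at their own pace and stop on an object; the grip force is fixed at half the most. Time passes only in rows, so rows that do not move let the fingers close. It gives the time, the measured TCP pose, the force and the opening at its end, in the units of the state.
- manip.observe(): the state, without advancing time (a new reading comes with each control period).
- grab_frame(name): name is "side" or "top" or "wrist"; returns (picture, depth): 384x512x3 uint8, red, green, blue; 384x512 float32, m along the optical axis (not along the pixel's ray), 0 where there is no reading.
- camera_info(name): a dict with "fx", "fy", "cx", "cy" (pixels), "R" (3x3) and "t" (3): a world point X has camera coordinates R X + t; the wrist camera has in their place "mount" (4x4, takes a point from camera to tool coordinates, whose origin is the TCP and whose axes are the tool frame's). Camera axes: x right, y down, z forward; pixel columns grow to the right and rows downward; lengths in m; the calibration is good to about 2 mm. A picture is of the moment at which its call begins: read the wrist's pose just before it. camera_info takes no time and is no camera call.
- ticket.sign_off(): hands the job in, once; it reports no verdict.
Trained networks look in the newest picture that a camera, given by its name, has taken for a name from the list of things; names that differ only in an ending like _2 or _b are one class to them, and where a whole thing is asked for, a point or a joint stands for the part that bears it (a point fixed in the world has none). Each returns a list of dicts, best first, with "score" (0 to 1); they miss things now and then, are a little off and sometimes report something else, mostly with a low value. They report only what shows in the picture. A call takes as long as a camera call.
- spotter.outline_of(camera, name): "mask" (384x512 bool, what is visible of it) and "rect" ([left, top, right, bottom] in pixels, round what is visible of it).
The state is a dict: "t": time; "joint_pos": joint angles; "dq": joint speeds; "effort": joint torques, N m; "ee_pos": TCP position; "orientation": TCP orientation; "wrist_force": force on the tool from outside, world axes, zero at the start; "moment": the same for the moment, N m; "opening": finger opening in m.
Only numpy, scipy, OpenCV 4.12 (cv2) and the standard library are available. Lean on these libraries where they do the work, as an engineer would, in place of code of your own. Each camera call takes 0.05 s, during which the arm holds its last target.

TASK

The balance check is finished: take the pile of four steel check weights off the balance pan and put each weight back in its own beech block, the one whose well it fits (smallest weight in the smallest well, up to the largest in the largest), standing upright and flat on the floor of the well. Set the weights down gently instead of dropping them, do not lean the gripper on the balance or knock it, and leave the tube rack that stands on the bench beside the blocks where it is.

Things in the scene. Friction and masses are not known exactly. Their poses are not given: they have to be found in the camera images.
- balance: fixed compact white laboratory balance, 156 mm wide, about 200 mm deep, its keys and display towards the robot. Origin on the bench under the centre of its round steel pan (110 mm across); z up, -x towards its display. The pan's top is 66 mm above the bench. The four weights stand on the pan in one pile, about on its centre, the widest at the bottom and the narrowest on top
- weight_small_mid (a point): small weight: plain upright stainless steel cylinder, 20 mm across and 20 mm high, 50 g, loose; at the start top of the pile. The point is its centre, half-way up; z is its upright axis
- weight_medium_mid (a point): medium weight: plain upright stainless steel cylinder, 30 mm across and 18 mm high, 100 g, loose; at the start second from the top. The point is its centre, half-way up; z is its upright axis
- weight_large_mid (a point): large weight: plain upright stainless steel cylinder, 42 mm across and 18 mm high, 200 g, loose; at the start third from the top. The point is its centre, half-way up; z is its upright axis
- weight_largest_mid (a point): largest weight: plain upright stainless steel cylinder, 56 mm across and 26 mm high, 500 g, loose; at the start bottom of the pile, standing on the pan. The point is its centre, half-way up; z is its upright axis
- block_small: storage block of the small weight: loose square beech block, 50 x 50 mm, 18 mm high, with a round felt-floored well in the middle of its top, 32 mm across and 6 mm deep (mouth chamfered 2 mm wider all round). Origin at the centre of its underside, z up: the well's floor is 12 mm and the rim 18 mm above it, so the weight standing in it has its centre 22 mm above the origin
- block_medium: storage block of the medium weight: loose square beech block, 60 x 60 mm, 18 mm high, with a round felt-floored well in the middle of its top, 42 mm across and 6 mm deep (mouth chamfered 2 mm wider all round). Origin at the centre of its underside, z up: the well's floor is 12 mm and the rim 18 mm above it, so the weight standing in it has its centre 21 mm above the origin
- block_large: storage block of the large weight: loose square beech block, 72 x 72 mm, 18 mm high, with a round felt-floored well in the middle of its top, 54 mm across and 6 mm deep (mouth chamfered 2 mm wider all round). Origin at the centre of its underside, z up: the well's floor is 12 mm and the rim 18 mm above it, so the weight standing in it has its centre 21 mm above the origin
- block_largest: storage block of the largest weight: loose square beech block, 86 x 86 mm, 18 mm high, with a round felt-floored well in the middle of its top, 68 mm across and 6 mm deep (mouth chamfered 2 mm wider all round). Origin at the centre of its underside, z up: the well's floor is 12 mm and the rim 18 mm above it, so the weight standing in it has its centre 25 mm above the origin
- tube_rack: bystander on the open bench, on the other side of the blocks from the balance: loose white rack with four capped 50 ml tubes, 65 x 120 mm, 122 mm high, long side along its y. Origin at the centre of its underside

How it is judged:
At the end, for the whole second after the job is handed in: Each weight stands upright (within 0.1 rad) on the floor of its own block's well, within 9 mm of the well's centre and 3 mm of its seated height; blocks flat on the bench, all at rest (under 0.02 m/s); tube rack upright, moved less than 30 mm (horizontal distance between weight_small_mid and block_small below 0.009 m and z of weight_small_mid in the frame of block_small between 0.019 and 0.025 m and angle between each of weight_small_mid, block_small, weight_medium_mid, block_medium, weight_large_mid, block_large, weight_largest_mid, block_largest, tube_rack's own z axis and vertical below 0.1 rad and height (world z) of each of block_small, block_medium, block_large, block_largest below 0.004 m and linear speed of each of weight_small, block_small, weight_medium, block_medium, weight_large, block_large, weight_largest, block_largest below 0.02 m/s and horizontal distance between weight_medium_mid and block_medium below 0.009 m and z of weight_medium_mid in the frame of block_medium between 0.018 and 0.024 m and horizontal distance between weight_large_mid and block_large below 0.009 m and z of weight_large_mid in the frame of block_large between 0.018 and 0.024 m and horizontal distance between weight_largest_mid and block_largest below 0.009 m and z of weight_largest_mid in the frame of block_largest between 0.022 and 0.028 m and distance of tube_rack from where it was at the start of the episode below 0.03 m); the robot touches nothing.
It fails at once if the small weight is dropped or banged into its block (comes down into it faster than 0.55 m/s, a drop of more than 15 mm) (horizontal distance between weight_small_mid and block_small below 0.03 m and z of weight_small_mid in the frame of block_small below 0.052 m and linear speed of weight_small above 0.55 m/s).
It fails at once if the medium weight is dropped or banged into its block (comes down into it faster than 0.55 m/s, a drop of more than 15 mm) (horizontal distance between weight_medium_mid and block_medium below 0.03 m and z of weight_medium_mid in the frame of block_medium below 0.051 m and linear speed of weight_medium above 0.55 m/s).
It fails at once if the large weight is dropped or banged into its block (comes down into it faster than 0.55 m/s, a drop of more than 15 mm) (horizontal distance between weight_large_mid and block_large below 0.03 m and z of weight_large_mid in the frame of block_large below 0.051 m and linear speed of weight_large above 0.55 m/s).
It fails at once if the largest weight is dropped or banged into its block (comes down into it faster than 0.55 m/s, a drop of more than 15 mm) (horizontal distance between weight_largest_mid and block_largest below 0.03 m and z of weight_largest_mid in the frame of block_largest below 0.055 m and linear speed of weight_largest above 0.55 m/s).
It fails at once if the gripper or arm leans on or knocks the balance (more than 15 N) (contact force between any of the fingers, the arm and balance above 15 N).
It also fails if it takes over 112 s, if anything falls off the work surface, if the arm or the gripper's body presses on something with over 40 N, if the wrist force passes 120 N, or if a joint passes its speed limit or range.

## Working session

There is one attempt and no reset: what is moved stays moved. The work goes in short steps, Python scripts to look and compute and a tool call to move; the robot and the scene stay as the last step left them, time stands still between calls to the robot, and variables do not carry over. Pictures are saved under pics/ and viewed, and the job is handed in when it is done.

Besides the shell and the picture viewer there is one more tool, called after "Call:" by a JSON object that holds its "name" and its "arguments". move_arm: Moves the arm, as the interface text tells. Its arguments: {"type":"object","properties":{"series":{"type":"array"}},"required":["series"]}

```bash
ls; mkdir -p pics; python3 - <<'E'
from bench import manip, grab_frame, camera_info
import cv2
s=manip.observe()
for k,v in s.items(): print(k,v)
for n in ["side","top","wrist"]:
    p,d=grab_frame(n); cv2.imwrite(f"pics/{n}0.png",p[:,:,::-1]); print(n,camera_info(n))
E
```

```text
pics
t 0.0
joint_pos [-1.32780307e+00  1.16478363e-01  1.44229251e+00 -1.77997290e-05
  1.58400628e+00 -3.77838314e-02]
dq [ 6.64645577e-04  9.47821728e-04 -3.65328678e-05  1.96643407e-04
 -1.74232988e-04 -4.98165621e-04]
effort [-1.42750239e-03 -7.21270895e+01 -6.22607231e+01  7.78309861e-02
  2.39423127e-02 -1.38090736e-04]
ee_pos [ 0.1869883  -0.64835623  0.21789341]
orientation [ 7.99093776e-01 -6.01206110e-01 -4.65088875e-04 -3.66782329e-04]
wrist_force [0.29946615 0.1058345  0.33217317]
moment [ 0.07310868  0.03877699 -0.04644131]
opening 0.09333458348959132
side {'fx': 487.15506808876154, 'fy': 487.15506808876154, 'cx': 255.044639442375, 'cy': 192.54760454142132, 'R': array([[ 0.99881694, -0.04857303,  0.00231766],
       [-0.01695321, -0.39249102, -0.91959958],
       [ 0.0455774 ,  0.91847235, -0.39285015]]), 't': array([-0.5439985 ,  0.10423769,  1.65755329])}
top {'fx': 406.8086928395253, 'fy': 406.8086928395253, 'cx': 259.70507353301434, 'cy': 198.20212796702515, 'R': array([[ 5.21664079e-04, -9.99999863e-01,  4.92426867e-05],
       [-9.95246327e-01, -5.23979990e-04, -9.73882661e-02],
       [ 9.73882785e-02,  1.79535711e-06, -9.95246464e-01]]), 't': array([-0.00740892,  0.54129058,  1.31870441])}
wrist {'fx': 284.10782801641756, 'fy': 284.10782801641756, 'cx': 256.7563788005231, 'cy': 186.66916026681582, 'mount': array([[ 9.99999399e-01,  9.97278378e-04,  4.56250590e-04,
        -4.16026025e-04],
       [-1.08158366e-03,  9.65639743e-01,  2.59882122e-01,
        -7.22834316e-02],
       [-1.81398880e-04, -2.59882460e-01,  9.65640241e-01,
        -1.66446956e-01],
       [ 0.00000000e+00,  0.00000000e+00,  0.00000000e+00,
         1.00000000e+00]])}
```

View pics/top0.png

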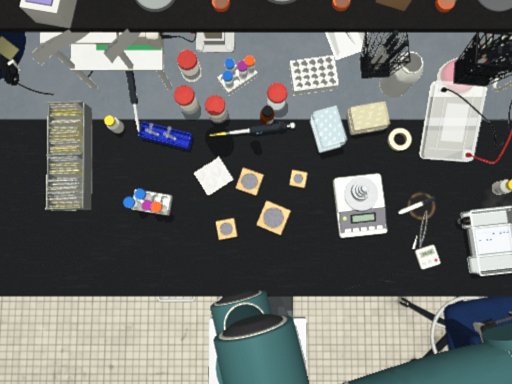

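View pics/side0.png

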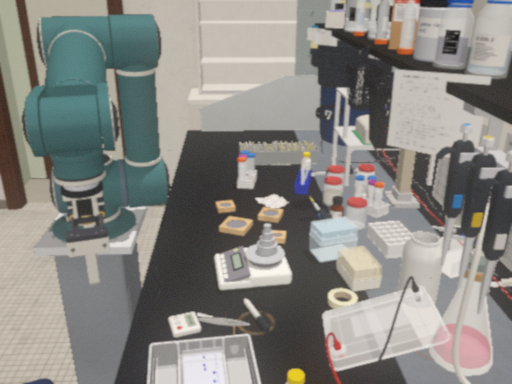

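The top view shows the balance with the pile near (362,193). There are four blocks, near (249,181), (299,178), (227,229) and (274,217), and the tube rack is at (150,202). I'll measure these next.

```bash
cat > h.py <<'E'
from bench import manip, grab_frame, camera_info, spotter
import numpy as np, cv2
from scipy.spatial.transform import Rotation as Ro
def cam(n,s=None):
    c=camera_info(n)
    if n=="wrist":
        T=np.eye(4);T[:3,:3]=Ro.from_quat(s["orientation"]).as_matrix();T[:3,3]=s["ee_pos"]
        T=T@c["mount"]; return c,T[:3,:3],T[:3,3]
    R=c["R"]; return c,R.T,-R.T@c["t"]
def ray(n,u,v,z,s=None):
    c,R,o=cam(n,s)
    d=np.stack([(np.asarray(u,float)-c["cx"])/c["fx"],(np.asarray(v,float)-c["cy"])/c["fy"],np.ones_like(np.asarray(u,float))],-1)@R.T
    return o+d*((z-o[2])/d[...,2])[...,None]
def cloud(n,dep,s=None):
    c,R,o=cam(n,s); v,u=np.mgrid[:384,:512]
    p=np.stack([(u-c["cx"])/c["fx"]*dep,(v-c["cy"])/c["fy"]*dep,dep],-1)
    return p@R.T+o
E
python3 - <<'E'
from h import *
p,d=grab_frame("top"); P=cloud("top",d)
for n,z in [("block_small",.018),("block_medium",.018),("block_large",.018),("block_largest",.018),("weight_small_mid",.082),("weight_medium_mid",.062),("weight_large_mid",.1),("weight_largest_mid",.08),("balance",.06),("tube_rack",.1)]:
    for r in spotter.outline_of("top",n)[:4]:
        m=r["mask"]&(d>0); q=P[m]
        c=cv2.minAreaRect(np.argwhere(r["mask"])[:,::-1].astype(np.float32))
        print(n,round(r["score"],2),np.round(r["rect"]),"med",np.round(np.median(q,0),3),"minrect",np.round(ray("top",*c[0],z),4),np.round(np.array(c[1])*1.3/406,3),round(c[2],1))
# cloud of pile
q=P[175:235,330:390].reshape(-1,3)
for lo,hi in [(.06,.072),(.085,.097),(.105,.114),(.124,.132),(.143,.152)]:
    k=q[(q[:,2]>lo)&(q[:,2]<hi)]; print(lo,len(k),k.mean(0) if len(k) else 0)
cv2.imwrite("pics/topz.png",cv2.resize(p[150:250,200:400,::-1],None,fx=4,fy=4,interpolation=cv2.INTER_CUBIC))
E
```

```text
block_small 0.74 [289. 170. 303. 186.] med [ 0.607 -0.132  0.016] minrect [ 0.6071 -0.1332  0.018 ] [0.046 0.046] 11.3
block_medium 0.55 [216. 216. 237. 239.] med [0.44  0.101 0.016] minrect [0.4406 0.1027 0.018 ] [0.066 0.062] 76.0
block_large 0.94 [236. 167. 263. 196.] med [0.598 0.029 0.015] minrect [0.5978 0.0277 0.018 ] [0.07  0.074] 18.4
block_largest 0.63 [257. 203. 292. 236.] med [ 0.477 -0.051  0.016] minrect [ 0.4773 -0.0511  0.018 ] [0.084 0.083] 22.6
balance 0.76 [335. 174. 388. 242.] med [ 0.506 -0.329  0.046] minrect [ 0.5143 -0.3272  0.06  ] [0.195 0.158] 83.1
tube_rack 0.57 [121. 189. 175. 217.] med [0.521 0.344 0.089] minrect [0.5231 0.3437 0.1   ] [0.147 0.07 ] 13.0
0.06 630 [ 0.54897301 -0.33268043  0.06581439]
0.085 93 [ 0.55745855 -0.31740953  0.09190366]
0.105 55 [ 0.55723389 -0.32142425  0.11006498]
0.124 31 [ 0.55918693 -0.3211254   0.12851386]
0.143 35 [ 0.56008534 -0.32248664  0.14749679]
```

View pics/topz.png

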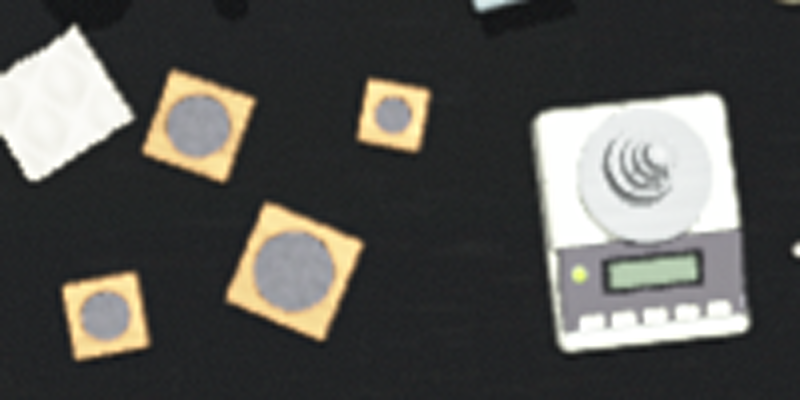

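View pics/wrist0.png

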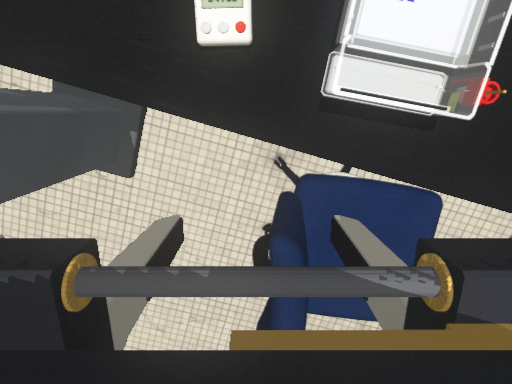

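The measured block sizes match their labels, and the pile levels match the expected heights. I'll turn the jaws to lie along world y, then go above the pile.

Call:
{"name": "move_arm", "arguments": {"series": [{"hand":1,"twist":5.37},{"hand":1,"twist":5.37},{"hand":1,"twist":5.37},{"tx":-0.025,"ty":-0.0285,"tz":-0.003},{"tx":-0.025,"ty":-0.0285,"tz":-0.003},{"tx":-0.025,"ty":-0.0285,"tz":-0.003},{"tx":-0.025,"ty":-0.0285,"tz":-0.003},{"tx":-0.025,"ty":-0.0285,"tz":-0.003},{"tx":-0.025,"ty":-0.0285,"tz":-0.003},{"tx":-0.025,"ty":-0.0285,"tz":-0.003},{"tx":-0.025,"ty":-0.0285,"tz":-0.003},{"tx":-0.025,"ty":-0.0285,"tz":-0.003},{"tx":-0.025,"ty":-0.0285,"tz":-0.003},{"tx":-0.025,"ty":-0.0285,"tz":-0.003},{"tx":-0.025,"ty":-0.0285,"tz":-0.003},{"tx":-0.025,"ty":-0.0285},{},{}]}}

```text
schema error: expected keys hand, tx, ty, tz, twist
```

```bash
cat > look.py <<'E'
from h import *
import sys
s=manip.observe(); p,d=grab_frame("wrist"); P=cloud("wrist",d,s)
R=Ro.from_quat(s["orientation"]).as_matrix()
print("t",round(s["t"],2),"tcp",np.round(s["ee_pos"],4),"x",np.round(R[:,0],4),"z",np.round(R[:,2],4),"open",round(s["opening"],4),"F",np.round(s["wrist_force"],1))
cv2.imwrite(f"pics/{sys.argv[1]}.png",cv2.resize(p[:,:,::-1],(768,576)))
for n in sys.argv[2:]:
    for r in spotter.outline_of("wrist",n)[:2]:
        m=r["mask"]&(d>0); q=P[m]
        if not len(q): continue
        zt=np.percentile(q[:,2],95); k=m&(abs(P[...,2]-zt)<.004)
        cnt=np.argwhere(k)[:,::-1].astype(np.float32)
        cs,_=cv2.findContours(k.astype(np.uint8),cv2.RETR_EXTERNAL,cv2.CHAIN_APPROX_NONE)
        cc=max(cs,key=cv2.contourArea)[:,0].astype(float)
        w=ray("wrist",cc[:,0],cc[:,1],np.median(P[k][:,2]),s)
        (cx,cy),rad=cv2.minEnclosingCircle(w[:,:2].astype(np.float32)*1000)
        A=np.c_[2*w[:,:2],np.ones(len(w))]; f=np.linalg.lstsq(A,(w[:,:2]**2).sum(1),rcond=None)[0]
        print(n,round(r["score"],2),np.round(r["rect"]),"topz",round(float(np.median(P[k][:,2])),4),"mean",np.round(P[k].mean(0)[:2],4),"encl",round(cx/1e3,4),round(cy/1e3,4),round(rad,1),"fit",np.round(f[:2],4),round(1000*float(np.sqrt(f[2]+f[0]**2+f[1]**2)),1))
E
python3 look.py w1 weight_small_mid weight_medium_mid weight_large_mid weight_largest_mid
```

```text
t 0.7 tcp [ 0.187  -0.6486  0.2187] x [ 0.2771 -0.9608  0.    ] z [-0. -0. -1.] open 0.0929 F [ 0.3 -0.2  1. ]
```

View pics/w1.png

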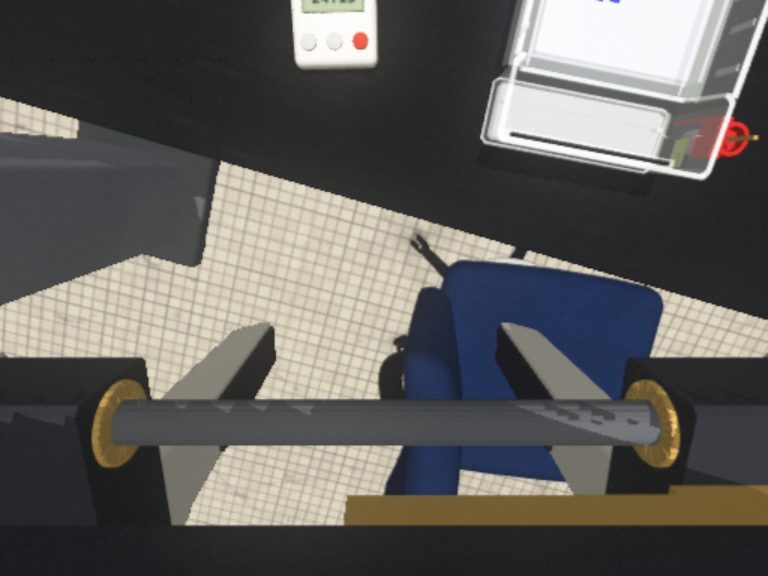

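The call was refused because every row needs all five keys. The wrist view still shows the start position. I'll resend it.

Call:
{"name": "move_arm", "arguments": {"series": [{"hand":1,"tx":0,"ty":0,"tz":0,"twist":5.37},{"hand":1,"tx":0,"ty":0,"tz":0,"twist":5.37},{"hand":1,"tx":0,"ty":0,"tz":0,"twist":5.36},{"hand":1,"tx":-0.025,"ty":-0.0285,"tz":-0.003,"twist":0},{"hand":1,"tx":-0.025,"ty":-0.0285,"tz":-0.003,"twist":0},{"hand":1,"tx":-0.025,"ty":-0.0285,"tz":-0.003,"twist":0},{"hand":1,"tx":-0.025,"ty":-0.0285,"tz":-0.003,"twist":0},{"hand":1,"tx":-0.025,"ty":-0.0285,"tz":-0.003,"twist":0},{"hand":1,"tx":-0.025,"ty":-0.0285,"tz":-0.003,"twist":0},{"hand":1,"tx":-0.025,"ty":-0.0285,"tz":-0.003,"twist":0},{"hand":1,"tx":-0.025,"ty":-0.0285,"tz":-0.003,"twist":0},{"hand":1,"tx":-0.025,"ty":-0.0285,"tz":-0.003,"twist":0},{"hand":1,"tx":-0.025,"ty":-0.0285,"tz":-0.003,"twist":0},{"hand":1,"tx":-0.025,"ty":-0.0285,"tz":0,"twist":0},{"hand":1,"tx":-0.025,"ty":-0.0285,"tz":0,"twist":0},{"hand":1,"tx":-0.025,"ty":-0.0285,"tz":0,"twist":0},{"hand":1,"tx":0,"ty":0,"tz":0,"twist":0},{"hand":1,"tx":0,"ty":0,"tz":0,"twist":0}]}}

```text
t: 2.45
ee_pos: [0.5587, -0.3223, 0.2483]
orientation: [0.708, -0.706, -0.0, 0.0]
wrist_force: [0.7, -0.6, -0.5]
opening: 0.0929
```

```bash
python3 look.py w2 weight_small_mid weight_medium_mid weight_large_mid weight_largest_mid
```

```text
t 2.45 tcp [ 0.5587 -0.3223  0.2483] x [ 2.5e-03 -1.0e+00 -3.0e-04] z [-4.e-04  3.e-04 -1.e+00] open 0.0929 F [ 0.7 -0.6 -0.5]
weight_small_mid 0.68 [  0. 220.   3. 235.] topz 0.0074 mean [0.4476 0.0748] encl 0.4476 0.0736 5.9 fit [0.4474 0.074 ] 3.8
weight_small_mid 0.64 [250. 172. 270. 192.] topz 0.1484 mean [ 0.5629 -0.3235] encl 0.5629 -0.3235 9.8 fit [ 0.5629 -0.3235] 9.4
weight_medium_mid 0.6 [245. 158. 273. 186.] topz 0.1283 mean [ 0.5693 -0.3265] encl 0.564 -0.3248 14.4 fit [ 0.5639 -0.3246] 12.5
weight_large_mid 0.75 [242. 153. 279. 190.] topz 0.1102 mean [ 0.5704 -0.3268] encl 0.5632 -0.3255 20.6 fit [ 0.5629 -0.3253] 18.4
weight_largest_mid 0.68 [236. 147. 284. 195.] topz 0.0922 mean [ 0.5733 -0.3231] encl 0.5636 -0.3248 27.2 fit [ 0.5628 -0.325 ] 25.0
```

View pics/w2.png

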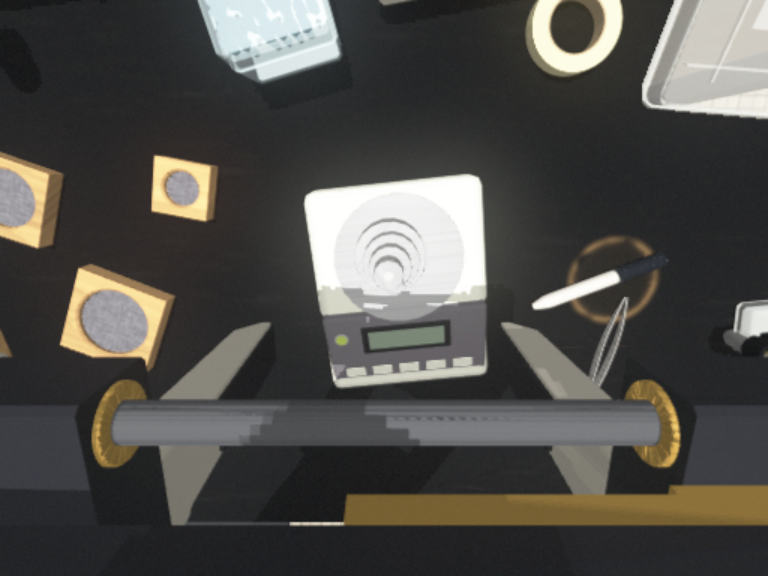

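The wrist view shows the pile at about (390,270) on the pan. All four weights are near (0.563, -0.324), and each top is at its expected height. Next I'll go down on the small weight with the tips at z = 0.137.

Call:
{"name": "move_arm", "arguments": {"series": [{"hand":1,"tx":0.0015,"ty":-0.0043,"tz":0.03,"twist":0},{"hand":1,"tx":0,"ty":0,"tz":0.03,"twist":0},{"hand":1,"tx":0,"ty":0,"tz":0.03,"twist":0},{"hand":1,"tx":0,"ty":0,"tz":0.0213,"twist":0},{"hand":1,"tx":0,"ty":0,"tz":0,"twist":0},{"hand":0.35,"tx":0,"ty":0,"tz":0,"twist":0},{"hand":0.35,"tx":0,"ty":0,"tz":0,"twist":0},{"hand":0.35,"tx":0,"ty":0,"tz":0,"twist":0},{"hand":0.35,"tx":0,"ty":0,"tz":0,"twist":0}]}}

```text
t: 3.45
ee_pos: [0.5624, -0.3256, 0.1392]
orientation: [-0.707, 0.707, -0.001, 0.0]
wrist_force: [0.4, 0.3, -0.1]
opening: 0.0709
```

```bash
python3 look.py w3 weight_small_mid block_small block_largest
```

```text
t 3.45 tcp [ 0.5624 -0.3256  0.1392] x [-5.0e-04 -1.0e+00  1.3e-03] z [ 0.0021 -0.0013 -1.    ] open 0.0709 F [ 0.4  0.3 -0.1]
weight_small_mid 0.8 [239. 210. 272. 246.] topz 0.1482 mean [ 0.5632 -0.3234] encl 0.563 -0.3233 10.0 fit [ 0.5631 -0.3234] 9.6
block_small 0.91 [ 38. 105. 103. 164.] topz 0.0182 mean [ 0.6111 -0.1347] encl 0.6104 -0.1359 35.0 fit [ 0.6104 -0.1353] 28.7
```

View pics/w3.png

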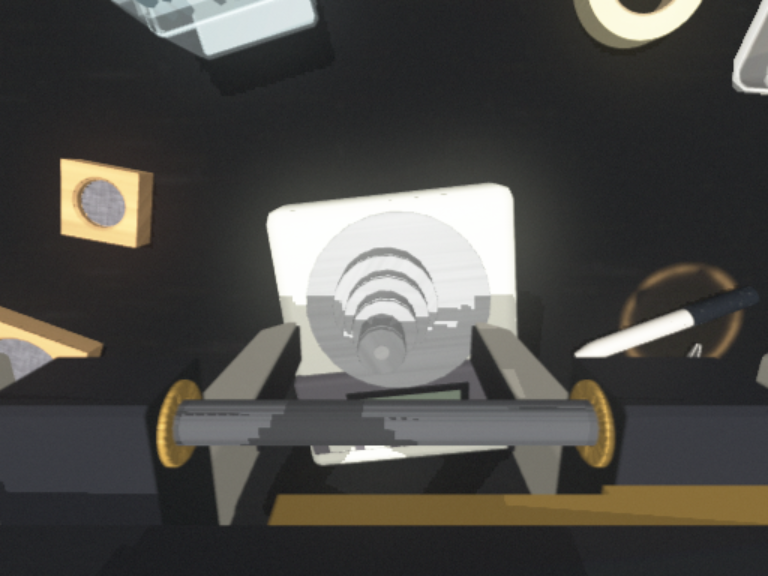

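The small weight sits between the fingers at about (382,345). The fingers are 2 mm off centre, so I'll shift over and close.

Call:
{"name": "move_arm", "arguments": {"series": [{"hand":0.35,"tx":-0.0022,"ty":0,"tz":0,"twist":0},{"hand":0.35,"tx":0,"ty":0,"tz":0,"twist":0},{"hand":0.1,"tx":0,"ty":0,"tz":0,"twist":0},{"hand":0.1,"tx":0,"ty":0,"tz":0,"twist":0},{"hand":0,"tx":0,"ty":0,"tz":0,"twist":0},{"hand":0,"tx":0,"ty":0,"tz":0,"twist":0},{"hand":0,"tx":0,"ty":0,"tz":0,"twist":0},{"hand":0,"tx":0,"ty":0,"tz":0,"twist":0},{"hand":0,"tx":0,"ty":0,"tz":0,"twist":0},{"hand":0,"tx":0,"ty":0,"tz":0,"twist":0},{"hand":0,"tx":0,"ty":0,"tz":0,"twist":0},{"hand":0,"tx":0,"ty":0,"tz":0,"twist":0}]}}

```text
t: 4.65
ee_pos: [0.5619, -0.323, 0.1373]
orientation: [-0.707, 0.707, 0.0, -0.0]
wrist_force: [-0.7, -0.6, -1.0]
opening: 0.0188
```

The weight is gripped at an opening of 18.8 mm. I'll lift it and carry it over the small block.

Call:
{"name": "move_arm", "arguments": {"series": [{"hand":0,"tx":0,"ty":0,"tz":-0.01,"twist":0},{"hand":0,"tx":0,"ty":0,"tz":-0.03,"twist":0},{"hand":0,"tx":0,"ty":0,"tz":-0.03,"twist":0},{"hand":0,"tx":-0.031,"ty":-0.008,"tz":0,"twist":0},{"hand":0,"tx":-0.031,"ty":-0.008,"tz":0,"twist":0},{"hand":0,"tx":-0.031,"ty":-0.008,"tz":0,"twist":0},{"hand":0,"tx":-0.031,"ty":-0.008,"tz":0,"twist":0},{"hand":0,"tx":-0.031,"ty":-0.008,"tz":0,"twist":0},{"hand":0,"tx":-0.031,"ty":-0.008,"tz":0.02,"twist":0},{"hand":0,"tx":0,"ty":0,"tz":0.04,"twist":0},{"hand":0,"tx":0,"ty":0,"tz":0.04,"twist":0},{"hand":0,"tx":0,"ty":0,"tz":0,"twist":0},{"hand":0,"tx":0,"ty":0,"tz":0,"twist":0}]}}

```text
t: 5.73
ee_pos: [0.6093, -0.1368, 0.107]
orientation: [-0.707, 0.707, 0.001, -0.001]
wrist_force: [-0.2, -0.1, 0.5]
opening: 0.019
```

```bash
python3 look.py w4 weight_small_mid block_small block_largest block_large
```

```text
t 5.73 tcp [ 0.6093 -0.1368  0.107 ] x [-1.e-04 -1.e+00 -8.e-04] z [-2.9e-03  8.0e-04 -1.0e+00] open 0.019 F [-0.2 -0.1  0.5]
weight_small_mid 0.89 [243. 212. 273. 250.] topz 0.118 mean [ 0.6107 -0.1363] encl 0.6106 -0.1364 10.1 fit [ 0.6106 -0.1363] 9.5
block_small 0.65 [225. 157. 286. 217.] topz 0.0183 mean [ 0.6133 -0.1341] encl 0.611 -0.1345 33.6 fit [ 0.6119 -0.1342] 27.3
block_large 0.67 [ 35. 149. 137. 243.] topz 0.0182 mean [0.603  0.0285] encl 0.6023 0.0279 50.9 fit [0.6016 0.0278] 41.4
```

View pics/w4.png

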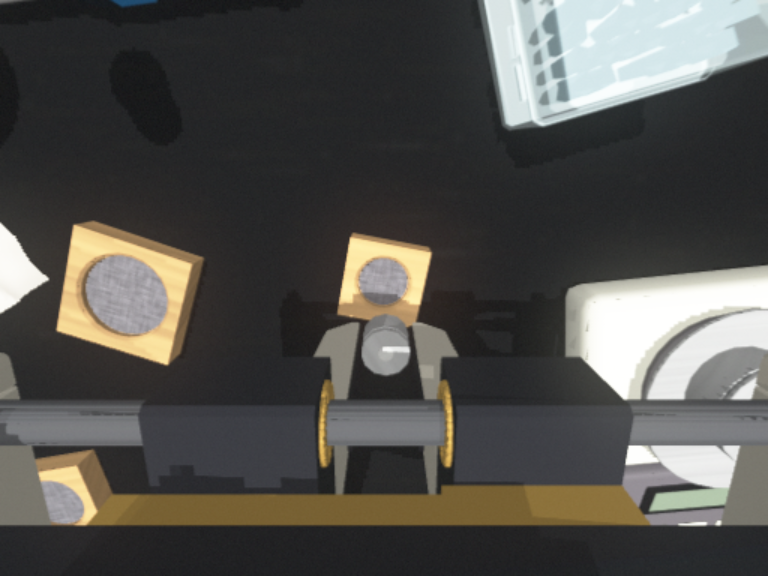

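The small weight, at about (385,345), hangs in front of its block. The felt of that block is at about (383,281). I'll cross-check the well centre from the felt.

```bash
cat > felt.py <<'E'
from h import *
import sys
# usage: block name list -> felt-based and minAreaRect centre
s=manip.observe(); p,d=grab_frame("wrist")
hsv=cv2.cvtColor(p,cv2.COLOR_RGB2HSV)
for n in sys.argv[1:]:
    for r in spotter.outline_of("wrist",n)[:1]:
        l,t,R,b=[int(x) for x in r["rect"]]
        sub=np.zeros((384,512),np.uint8); 
        hull=cv2.convexHull(np.argwhere(r["mask"])[:,::-1].astype(np.int32))
        cv2.fillConvexPoly(sub,hull,1); sub=cv2.erode(sub,np.ones((3,3)))
        g=((hsv[...,1]<55)&(hsv[...,2]>60)&(hsv[...,2]<200)&(sub>0)).astype(np.uint8)
        cs,_=cv2.findContours(g,cv2.RETR_EXTERNAL,cv2.CHAIN_APPROX_NONE); cc=max(cs,key=cv2.contourArea)
        w=ray("wrist",cc[:,0,0],cc[:,0,1],.0125,s)[:,:2]
        wh=w[cv2.convexHull(w.astype(np.float32)*1000,returnPoints=False)[:,0]]
        A=np.c_[2*w,np.ones(len(w))]; f=np.linalg.lstsq(A,(w**2).sum(1),rcond=None)[0]
        e,rad=cv2.minEnclosingCircle(w.astype(np.float32)*1000)
        print(n,round(r["score"],2),r["rect"],"felt fit",np.round(f[:2],4),round(1e3*np.sqrt(f[2]+f[0]**2+f[1]**2),1),"encl",np.round(e,1),round(rad,1),"px",np.round(cc[:,0].mean(0)),"tcp",np.round(s["ee_pos"],4))
E
python3 felt.py block_small block_large
```

```text
block_small 0.59 [225.0, 158.9, 284.5, 219.2] felt fit [ 0.6102 -0.1346] 14.7 encl [ 610.1 -134.7] 15.3 px [254. 189.] tcp [ 0.6109 -0.1376  0.1101]
block_large 0.97 [38.5, 148.7, 136.7, 241.9] felt fit [0.6006 0.0295] 25.5 encl [600.7  28.9] 26.4 px [ 85. 198.] tcp [ 0.6109 -0.1376  0.1101]
```

The readings carry about 2 mm of noise, so I'll compare block and weight within one frame. The block is about +2 mm in y from the weight. I'll correct that, lower to about 1–2 mm above the floor and release.

Call:
{"name": "move_arm", "arguments": {"series": [{"hand":0,"tx":-0.002,"ty":0,"tz":0.02,"twist":0},{"hand":0,"tx":0,"ty":0,"tz":0.03,"twist":0},{"hand":0,"tx":0,"ty":0,"tz":0.02,"twist":0},{"hand":0,"tx":0,"ty":0,"tz":0.008,"twist":0},{"hand":0,"tx":0,"ty":0,"tz":0.004,"twist":0},{"hand":0,"tx":0,"ty":0,"tz":0.002,"twist":0},{"hand":0,"tx":0,"ty":0,"tz":0,"twist":0},{"hand":0,"tx":0,"ty":0,"tz":0,"twist":0}]}}

```text
t: 6.8
ee_pos: [0.6106, -0.1351, 0.0248]
orientation: [-0.707, 0.707, -0.001, 0.0]
wrist_force: [-0.4, -0.7, -2.0]
opening: 0.0189
```

```bash
python3 look.py w5 weight_small_mid block_small
```

```text
t 6.8 tcp [ 0.6106 -0.1351  0.0248] x [-2.e-04 -1.e+00  4.e-04] z [ 1.7e-03 -4.0e-04 -1.0e+00] open 0.0189 F [-0.4 -0.7 -2. ]
weight_small_mid 0.98 [244. 212. 272. 250.] topz 0.0358 mean [ 0.6121 -0.1343] encl 0.6119 -0.1342 10.1 fit [ 0.612  -0.1343] 9.4
block_small 0.81 [219. 178. 303. 263.] topz 0.0183 mean [ 0.6205 -0.1358] encl 0.623 -0.1368 27.7 fit [ 0.6217 -0.136 ] 20.2
```

View pics/w5.png

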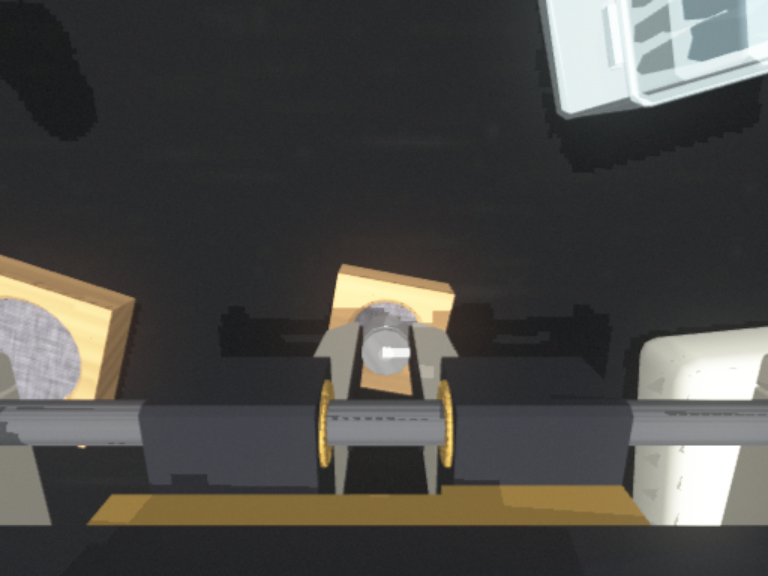

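The weight is in the mouth of the well with 2–3 mm left to go. I'll go down a little further, open gently and lift.

Call:
{"name": "move_arm", "arguments": {"series": [{"hand":0,"tx":0,"ty":0,"tz":0.0015,"twist":0},{"hand":0,"tx":0,"ty":0,"tz":0,"twist":0},{"hand":0.3,"tx":0,"ty":0,"tz":0,"twist":0},{"hand":0.5,"tx":0,"ty":0,"tz":0,"twist":0},{"hand":0.5,"tx":0,"ty":0,"tz":0,"twist":0},{"hand":0.5,"tx":0,"ty":0,"tz":0,"twist":0},{"hand":0.5,"tx":0,"ty":0,"tz":0,"twist":0},{"hand":0.5,"tx":0,"ty":0,"tz":0,"twist":0},{"hand":0.6,"tx":0,"ty":0,"tz":-0.02,"twist":0},{"hand":0.8,"tx":0,"ty":0,"tz":-0.04,"twist":0},{"hand":0.8,"tx":0,"ty":0,"tz":-0.04,"twist":0},{"hand":0.8,"tx":0,"ty":0,"tz":-0.04,"twist":0},{"hand":0.8,"tx":0,"ty":0,"tz":-0.04,"twist":0},{"hand":0.8,"tx":0,"ty":0,"tz":0,"twist":0},{"hand":0.8,"tx":0,"ty":0,"tz":0,"twist":0}]}}

```text
t: 8.2
ee_pos: [0.6108, -0.1352, 0.2046]
orientation: [-0.707, 0.707, -0.002, 0.001]
wrist_force: [0.1, -0.3, -0.7]
opening: 0.0739
```

```bash
python3 look.py w6 weight_small_mid block_small block_large block_largest block_medium
```

```text
t 8.2 tcp [ 0.6108 -0.1352  0.2046] x [-2.0e-04 -1.0e+00  1.2e-03] z [ 0.0043 -0.0012 -1.    ] open 0.0739 F [ 0.1 -0.3 -0.7]
weight_small_mid 0.79 [251. 162. 265. 182.] topz 0.0324 mean [ 0.6108 -0.1344] encl 0.6109 -0.1342 10.0 fit [ 0.6108 -0.1344] 9.3
block_small 0.85 [234. 147. 282. 192.] topz 0.0182 mean [ 0.611  -0.1346] encl 0.6114 -0.1345 34.1 fit [ 0.6107 -0.1344] 28.0
block_large 0.95 [ 98. 142. 165. 210.] topz 0.0182 mean [0.6025 0.0281] encl 0.602 0.0273 49.6 fit [0.6015 0.0277] 40.8
block_largest 0.78 [188. 229. 236. 266.] topz 0.0182 mean [ 0.5015 -0.0849] encl 0.5012 -0.0758 31.5 fit [ 0.5001 -0.0782] 22.0
```

View pics/w6.png

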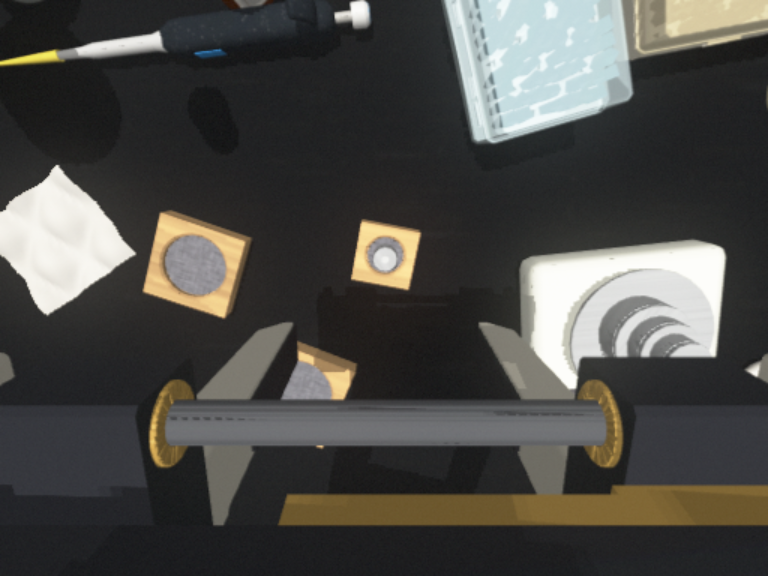

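The small weight is seated: its top is at 32.4 mm and it is centred within 1 mm. Now I'll go back for the medium weight.

Call:
{"name": "move_arm", "arguments": {"series": [{"hand":0.7,"tx":0.0313,"ty":0.0078,"tz":0,"twist":0},{"hand":0.7,"tx":0.0313,"ty":0.0078,"tz":0,"twist":0},{"hand":0.7,"tx":0.0313,"ty":0.0078,"tz":0,"twist":0},{"hand":0.7,"tx":0.0313,"ty":0.0078,"tz":0,"twist":0},{"hand":0.7,"tx":0.0313,"ty":0.0078,"tz":0,"twist":0},{"hand":0.7,"tx":0.0315,"ty":0.0078,"tz":0,"twist":0},{"hand":0.7,"tx":0,"ty":0,"tz":0.03,"twist":0},{"hand":0.7,"tx":0,"ty":0,"tz":0.03,"twist":0},{"hand":0.7,"tx":0,"ty":0,"tz":0.023,"twist":0},{"hand":0.6,"tx":0,"ty":0,"tz":0,"twist":0},{"hand":0.6,"tx":0,"ty":0,"tz":0,"twist":0}]}}

```text
t: 9.42
ee_pos: [0.5626, -0.3226, 0.1178]
orientation: [-0.707, 0.707, 0.001, -0.0]
wrist_force: [-0.4, -0.1, 0.3]
opening: 0.0574
```

```bash
python3 look.py w7 weight_medium_mid weight_large_mid
```

```text
t 9.42 tcp [ 0.5626 -0.3226  0.1178] x [-2.0e-04 -1.0e+00 -1.5e-03] z [-0.0023  0.0015 -1.    ] open 0.0574 F [-0.4 -0.1  0.3]
weight_medium_mid 0.75 [236. 200. 285. 257.] topz 0.1284 mean [ 0.5638 -0.3247] encl 0.5636 -0.3248 15.1 fit [ 0.5636 -0.3247] 14.5
weight_medium_mid 0.39 [  0. 214.  58. 265.] topz 0.0182 mean [ 0.5057 -0.0851] encl 0.5116 -0.086 25.2 fit [ 0.5075 -0.0842] 17.1
weight_large_mid 0.9 [229. 186. 294. 243.] topz 0.1103 mean [ 0.5721 -0.3269] encl 0.5635 -0.3256 20.8 fit [ 0.5632 -0.3255] 18.5
```

View pics/w7.png

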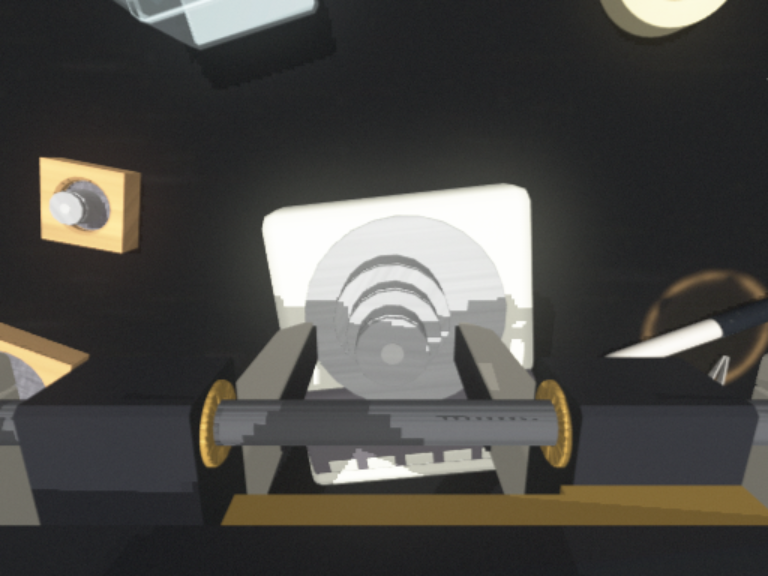

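The medium weight is between the fingers, about 2 mm to the right. I'll centre on it, grip and lift.

Call:
{"name": "move_arm", "arguments": {"series": [{"hand":0.6,"tx":0.002,"ty":0,"tz":0,"twist":0},{"hand":0.4,"tx":0,"ty":0,"tz":0,"twist":0},{"hand":0,"tx":0,"ty":0,"tz":0,"twist":0},{"hand":0,"tx":0,"ty":0,"tz":0,"twist":0},{"hand":0,"tx":0,"ty":0,"tz":0,"twist":0},{"hand":0,"tx":0,"ty":0,"tz":0,"twist":0},{"hand":0,"tx":0,"ty":0,"tz":0,"twist":0},{"hand":0,"tx":0,"ty":0,"tz":0,"twist":0},{"hand":0,"tx":0,"ty":0,"tz":0,"twist":0},{"hand":0,"tx":0,"ty":0,"tz":-0.01,"twist":0},{"hand":0,"tx":0,"ty":0,"tz":-0.03,"twist":0},{"hand":0,"tx":0,"ty":0,"tz":-0.04,"twist":0},{"hand":0,"tx":0,"ty":0,"tz":0,"twist":0},{"hand":0,"tx":0,"ty":0,"tz":0,"twist":0}]}}

```text
t: 10.73
ee_pos: [0.5639, -0.3254, 0.2021]
orientation: [-0.707, 0.707, -0.002, 0.001]
wrist_force: [-0.4, -0.6, -1.5]
opening: 0.0289
```

```bash
python3 look.py w8 weight_medium_mid weight_large_mid weight_largest_mid
```

```text
t 10.73 tcp [ 0.5639 -0.3254  0.2021] x [-2.0e-04 -1.0e+00  2.4e-03] z [ 0.0038 -0.0024 -1.    ] open 0.0289 F [-0.4 -0.6 -1.5]
weight_medium_mid 0.78 [232. 200. 276. 256.] topz 0.2115 mean [ 0.5645 -0.3248] encl 0.5643 -0.3248 14.9 fit [ 0.5643 -0.3248] 14.5
weight_large_mid 0.87 [236. 166. 281. 207.] topz 0.1103 mean [ 0.5656 -0.3254] encl 0.5634 -0.3255 20.6 fit [ 0.5651 -0.3254] 19.0
weight_largest_mid 0.66 [227. 157. 284. 206.] topz 0.0922 mean [ 0.5748 -0.3225] encl 0.5631 -0.3249 27.8 fit [ 0.563  -0.3249] 24.8
```

View pics/w8.png

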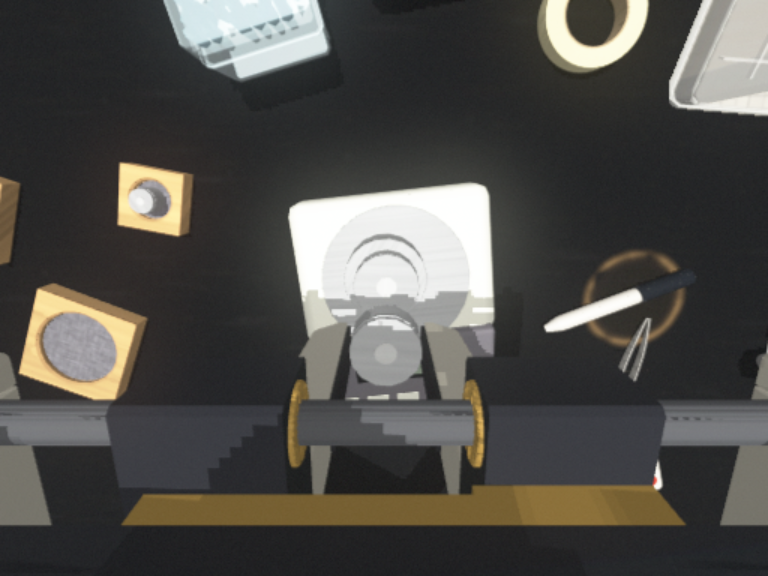

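The medium weight is held at an opening of 28.9 mm and the rest of the pile is undisturbed. I'll carry it to the medium block at about (0.444, 0.102).

Call:
{"name": "move_arm", "arguments": {"series": [{"hand":0,"tx":-0.0328,"ty":0.0092,"tz":0,"twist":0},{"hand":0,"tx":-0.0328,"ty":0.0092,"tz":0,"twist":0},{"hand":0,"tx":-0.0328,"ty":0.0092,"tz":0,"twist":0},{"hand":0,"tx":-0.0328,"ty":0.0092,"tz":0,"twist":0},{"hand":0,"tx":-0.0328,"ty":0.0092,"tz":0,"twist":0},{"hand":0,"tx":-0.0328,"ty":0.0092,"tz":0,"twist":0},{"hand":0,"tx":-0.0328,"ty":0.0092,"tz":0,"twist":0},{"hand":0,"tx":-0.0328,"ty":0.0092,"tz":0,"twist":0},{"hand":0,"tx":-0.0328,"ty":0.0092,"tz":0,"twist":0},{"hand":0,"tx":-0.0328,"ty":0.0092,"tz":0,"twist":0},{"hand":0,"tx":-0.0328,"ty":0.0092,"tz":0,"twist":0},{"hand":0,"tx":-0.0328,"ty":0.0092,"tz":0,"twist":0},{"hand":0,"tx":-0.0334,"ty":0.0086,"tz":0,"twist":0},{"hand":0,"tx":0,"ty":0,"tz":0.04,"twist":0},{"hand":0,"tx":0,"ty":0,"tz":0.04,"twist":0},{"hand":0,"tx":0,"ty":0,"tz":0.015,"twist":0},{"hand":0,"tx":0,"ty":0,"tz":0,"twist":0},{"hand":0,"tx":0,"ty":0,"tz":0,"twist":0}]}}

```text
t: 12.43
ee_pos: [0.4437, 0.102, 0.1034]
orientation: [-0.707, 0.707, 0.001, -0.001]
wrist_force: [1.2, 1.1, -1.1]
opening: 0.0287
```

```bash
python3 look.py w9 weight_medium_mid block_medium block_large block_largest; python3 felt.py block_medium
```

```text
t 12.43 tcp [0.4437 0.102  0.1034] x [-2.e-04 -1.e+00  3.e-04] z [-2.e-03 -3.e-04 -1.e+00] open 0.0287 F [ 1.2  1.1 -1.1]
weight_medium_mid 0.73 [234. 200. 279. 255.] topz 0.1128 mean [0.4444 0.1026] encl 0.4442 0.1027 15.0 fit [0.4442 0.1026] 14.5
weight_medium_mid 0.46 [504.   0. 512.  21.] topz 0.0059 mean [ 0.5938 -0.1058] encl 0.5952 -0.1066 6.3 fit [ 0.595  -0.1066] 3.9
block_medium 0.66 [215. 152. 287. 217.] topz 0.0183 mean [0.4522 0.1057] encl 0.4448 0.1055 40.3 fit [0.4453 0.105 ] 29.2
block_large 0.83 [291.   1. 400.  61.] topz 0.0182 mean [0.5779 0.0322] encl 0.5885 0.0331 42.6 fit [0.5906 0.0315] 31.6
block_largest 0.77 [358.  85. 496. 214.] topz 0.0183 mean [ 0.4828 -0.0511] encl 0.4804 -0.0499 60.4 fit [ 0.4804 -0.0502] 49.6
block_medium 0.83 [213.2, 152.0, 288.8, 215.7] felt fit [0.4389 0.1041] 21.7 encl [436.4 102.2] 26.8 px [255. 197.] tcp [0.4449 0.102  0.1052]
```

View pics/w9.png

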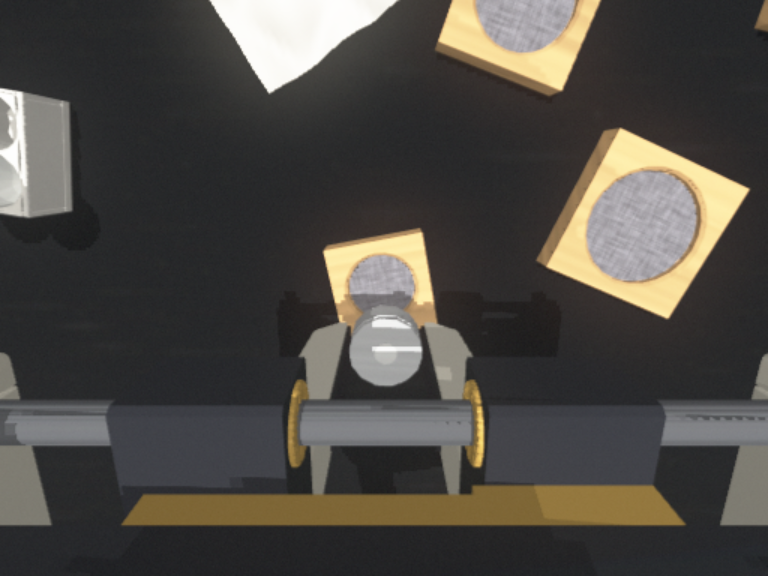

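The medium weight is held, but it partly hides the felt, which is at about (381,285). I'll fit only the visible upper arc, with its known radius.

```bash
cat > arc.py <<'E'
from h import *
import sys
from scipy.optimize import least_squares
name,wname,rad,rowmax=sys.argv[1],sys.argv[2],float(sys.argv[3]),int(sys.argv[4])
s=manip.observe(); p,d=grab_frame("wrist"); P=cloud("wrist",d,s)
r=spotter.outline_of("wrist",name)[0]; l,t,R,b=[int(x) for x in r["rect"]]
hsv=cv2.cvtColor(p,cv2.COLOR_RGB2HSV)
g=((hsv[...,1]<60)&(hsv[...,2]>50)).astype(np.uint8); hull=cv2.convexHull(np.argwhere(r["mask"])[:,::-1].astype(np.int32))
sub=np.zeros_like(g); cv2.fillConvexPoly(sub,hull,1); g&=cv2.erode(sub,np.ones((5,5),np.uint8))
g[rowmax:]=0
cs,_=cv2.findContours(g,cv2.RETR_EXTERNAL,cv2.CHAIN_APPROX_NONE); c=max(cs,key=cv2.contourArea)[:,0]
c=c[c[:,1]<rowmax-2]
w=ray("wrist",c[:,0],c[:,1],.0125,s)[:,:2]
f=least_squares(lambda q:np.hypot(*(w-q).T)-rad,w.mean(0)-[.005,0],loss="soft_l1",f_scale=.001)
print("felt",np.round(f.x,4),"rms",round(1e3*np.sqrt((f.fun**2).mean()),2),len(c),c.min(0),c.max(0))
# block square from visible top face
for rr in spotter.outline_of("wrist",wname)[:1]:
    m=rr["mask"]&(d>0); zt=np.percentile(P[m][:,2],95); k=m&(abs(P[...,2]-zt)<.004)
    cs,_=cv2.findContours(k.astype(np.uint8),cv2.RETR_EXTERNAL,cv2.CHAIN_APPROX_NONE); cc=max(cs,key=cv2.contourArea)[:,0]
    w=ray("wrist",cc[:,0],cc[:,1],np.median(P[k][:,2]),s)[:,:2]; e,q=cv2.minEnclosingCircle(w.astype(np.float32)*1000)
    print("weight",np.round(e,1),round(q,1),"topz",zt,"tcp",np.round(s["ee_pos"],4))
    e=np.array(e)/1e3; dl=f.x-e; print("move tx %.4f ty %.4f"%(-dl[1],-dl[0]))
E
python3 arc.py block_medium weight_medium_mid .021 193
```

```text
felt [0.441  0.1049] rms 0.48 57 [233 171] [275 190]
weight [444.9 102.6] 15.0 topz 0.11512862831606675 tcp [0.4446 0.102  0.1047]
move tx -0.0023 ty 0.0039
```

```bash
python3 - <<'E'
from h import *
s=manip.observe(); p,d=grab_frame("wrist"); P=cloud("wrist",d,s)
z=P[...,2]; k=(abs(z-.018)<.0025); k[:,:205]=0;k[:,300:]=0;k[:145]=0;k[222:]=0
print(k.sum()); Q=P[k]; 
# fill well: use convex hull and fit square side .06 by maximizing
from scipy.optimize import minimize
top=P[k][:,:2]
# back edge: for each column min row
pts=[]
for u in range(212,290):
    v=np.where(k[:,u])[0]
    if len(v): pts.append(P[v[0],u,:2])
pts=np.array(pts); print(np.round(pts[::6],4))
img=p.copy(); img[k]=(255,0,0)
cv2.imwrite("pics/k9.png",np.hstack([cv2.resize(p[140:225,200:300,::-1],None,fx=4,fy=4),cv2.resize(img[140:225,200:300,::-1],None,fx=4,fy=4)]))
print(s["ee_pos"])
E
```

```text
1950
[[0.4665 0.1396]
 [0.4676 0.134 ]
 [0.4688 0.1284]
 [0.4699 0.1228]
 [0.4705 0.1176]
 [0.4717 0.1121]
 [0.4724 0.1067]
 [0.474  0.1013]
 [0.4751 0.0959]
 [0.4761 0.0906]
 [0.4768 0.0852]
 [0.47   0.0798]
 [0.4367 0.0733]]
[0.44431763 0.10204557 0.10417553]
```

View pics/k9.png

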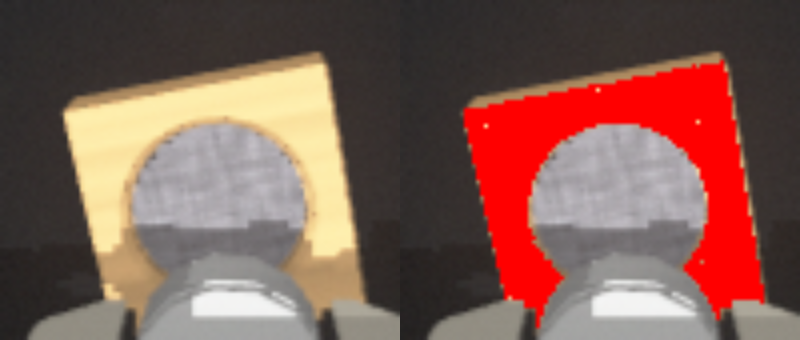

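The block's back edge and the felt arc agree: the well centre is at about (0.442, 0.105). The offset from the weight is -2.7 mm in x and +2.6 mm in y. I'll correct that and lower.

Call:
{"name": "move_arm", "arguments": {"series": [{"hand":0,"tx":-0.0026,"ty":0.0027,"tz":0.02,"twist":0},{"hand":0,"tx":0,"ty":0,"tz":0.03,"twist":0},{"hand":0,"tx":0,"ty":0,"tz":0.018,"twist":0},{"hand":0,"tx":0,"ty":0,"tz":0.006,"twist":0},{"hand":0,"tx":0,"ty":0,"tz":0.004,"twist":0},{"hand":0,"tx":0,"ty":0,"tz":0.003,"twist":0},{"hand":0,"tx":0,"ty":0,"tz":0,"twist":0},{"hand":0,"tx":0,"ty":0,"tz":0,"twist":0}]}}

```text
t: 13.65
ee_pos: [0.442, 0.1048, 0.0238]
orientation: [-0.707, 0.707, -0.0, 0.001]
wrist_force: [0.5, 0.5, -1.7]
opening: 0.0293
```

```bash
python3 look.py w10 weight_medium_mid block_medium
```

```text
t 13.65 tcp [0.442  0.1048 0.0238] x [-2.e-04 -1.e+00 -2.e-04] z [ 1.2e-03  2.0e-04 -1.0e+00] open 0.0293 F [ 0.5  0.5 -1.7]
weight_medium_mid 0.95 [234. 200. 279. 255.] topz 0.0332 mean [0.4427 0.1054] encl 0.4425 0.1052 14.9 fit [0.4425 0.1054] 14.4
block_medium 0.93 [202. 167. 301. 267.] topz 0.0183 mean [0.4541 0.1064] encl 0.4572 0.1077 33.4 fit [0.4546 0.1065] 24.9
```

View pics/w10.png

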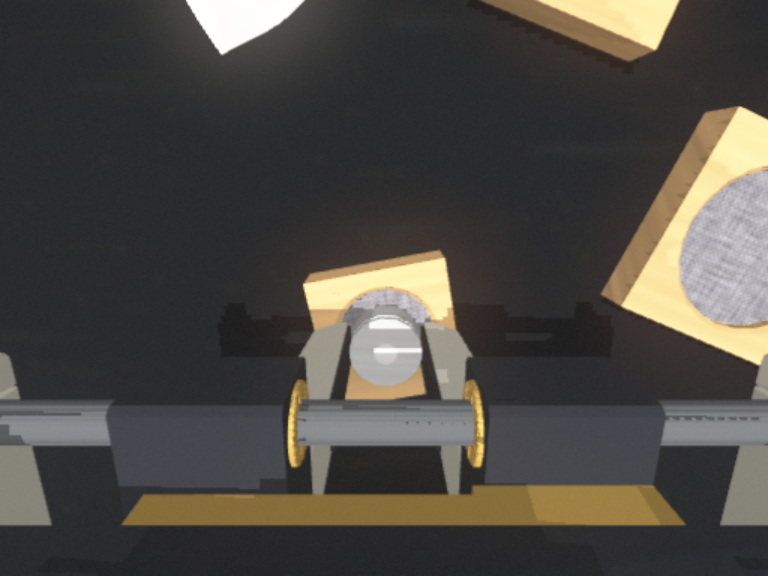

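The weight is over the well with a couple of mm to go. I'll go down 1.5 mm, release and lift.

Call:
{"name": "move_arm", "arguments": {"series": [{"hand":0,"tx":0,"ty":0,"tz":0.0015,"twist":0},{"hand":0,"tx":0,"ty":0,"tz":0,"twist":0},{"hand":0.4,"tx":0,"ty":0,"tz":0,"twist":0},{"hand":0.6,"tx":0,"ty":0,"tz":0,"twist":0},{"hand":0.6,"tx":0,"ty":0,"tz":0,"twist":0},{"hand":0.6,"tx":0,"ty":0,"tz":0,"twist":0},{"hand":0.6,"tx":0,"ty":0,"tz":0,"twist":0},{"hand":0.6,"tx":0,"ty":0,"tz":0,"twist":0},{"hand":0.7,"tx":0,"ty":0,"tz":-0.02,"twist":0},{"hand":0.8,"tx":0,"ty":0,"tz":-0.04,"twist":0},{"hand":0.8,"tx":0,"ty":0,"tz":-0.04,"twist":0},{"hand":0.8,"tx":0,"ty":0,"tz":-0.04,"twist":0},{"hand":0.8,"tx":0,"ty":0,"tz":-0.04,"twist":0},{"hand":0.8,"tx":0,"ty":0,"tz":0,"twist":0},{"hand":0.8,"tx":0,"ty":0,"tz":0,"twist":0}]}}

```text
t: 15.05
ee_pos: [0.4423, 0.1048, 0.2035]
orientation: [-0.707, 0.707, -0.001, 0.002]
wrist_force: [0.1, -0.1, -0.5]
opening: 0.0743
```

```bash
python3 look.py w11 weight_medium_mid block_medium block_large block_largest; python3 felt.py block_largest block_large
```

```text
t 15.05 tcp [0.4423 0.1048 0.2035] x [-2.e-04 -1.e+00 -7.e-04] z [ 3.9e-03  7.0e-04 -1.0e+00] open 0.0743 F [ 0.1 -0.1 -0.5]
weight_medium_mid 0.92 [243. 157. 268. 184.] topz 0.0304 mean [0.4419 0.1052] encl 0.4416 0.1053 14.8 fit [0.4417 0.1052] 14.2
block_medium 0.74 [436.   0. 504.  52.] topz 0.0183 mean [ 0.6081 -0.1333] encl 0.6092 -0.1333 35.4 fit [ 0.6087 -0.1338] 27.9
block_medium 0.68 [229. 140. 279. 196.] topz 0.0183 mean [0.4444 0.105 ] encl 0.4427 0.1056 41.5 fit [0.4434 0.105 ] 33.6
block_large 0.61 [282.   1. 368.  76.] topz 0.0182 mean [0.5974 0.0273] encl 0.6005 0.0293 49.9 fit [0.5981 0.0282] 39.6
block_largest 0.6 [333.  92. 430. 184.] topz 0.0183 mean [ 0.4821 -0.0508] encl 0.4808 -0.0502 60.0 fit [ 0.4803 -0.0502] 49.1
block_largest 0.7 [333.0, 90.3, 432.4, 182.2] felt fit [ 0.4797 -0.0517] 32.5 encl [479.7 -51.7] 33.4 px [384. 138.] tcp [0.4411 0.1046 0.1999]
block_large 0.76 [281.5, 0.0, 368.7, 73.1] felt fit [0.6016 0.0285] 25.8 encl [601.7  28.3] 26.5 px [325.  28.] tcp [0.4411 0.1046 0.1999]
```

View pics/w11.png

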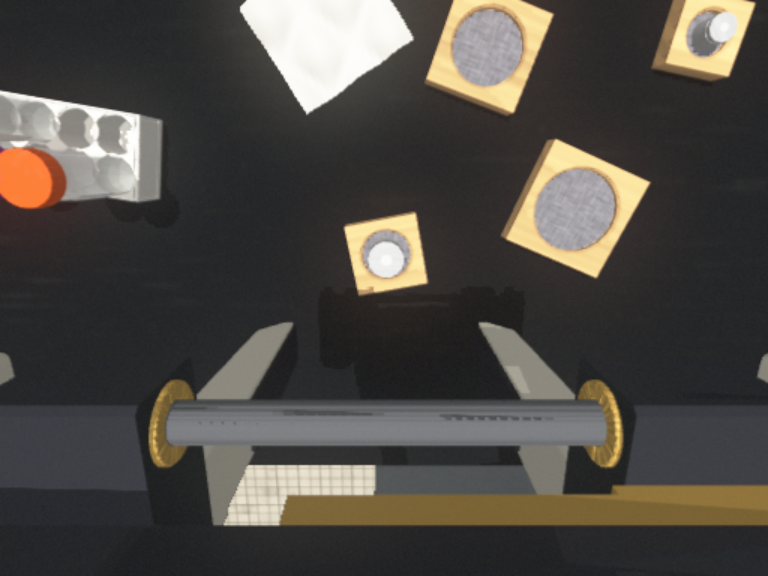

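The medium weight is seated: its top is at 30.4 mm and it is centred within about 1 mm. Next is the large weight.

Call:
{"name": "move_arm", "arguments": {"series": [{"hand":0.8,"tx":0.033,"ty":-0.0094,"tz":0,"twist":0},{"hand":0.8,"tx":0.033,"ty":-0.0094,"tz":0,"twist":0},{"hand":0.8,"tx":0.033,"ty":-0.0094,"tz":0,"twist":0},{"hand":0.8,"tx":0.033,"ty":-0.0094,"tz":0,"twist":0},{"hand":0.8,"tx":0.033,"ty":-0.0094,"tz":0,"twist":0},{"hand":0.8,"tx":0.033,"ty":-0.0094,"tz":0,"twist":0},{"hand":0.8,"tx":0.033,"ty":-0.0094,"tz":0,"twist":0},{"hand":0.8,"tx":0.033,"ty":-0.0094,"tz":0,"twist":0},{"hand":0.8,"tx":0.033,"ty":-0.0094,"tz":0,"twist":0},{"hand":0.8,"tx":0.033,"ty":-0.0094,"tz":0,"twist":0},{"hand":0.8,"tx":0.033,"ty":-0.0094,"tz":0,"twist":0},{"hand":0.8,"tx":0.033,"ty":-0.0094,"tz":0,"twist":0},{"hand":0.8,"tx":0.033,"ty":-0.0094,"tz":0,"twist":0},{"hand":0.8,"tx":0,"ty":0,"tz":0.03,"twist":0},{"hand":0.8,"tx":0,"ty":0,"tz":0.03,"twist":0},{"hand":0.8,"tx":0,"ty":0,"tz":0.03,"twist":0},{"hand":0.8,"tx":0,"ty":0,"tz":0.0107,"twist":0},{"hand":0.8,"tx":0,"ty":0,"tz":0,"twist":0},{"hand":0.8,"tx":0,"ty":0,"tz":0,"twist":0}]}}

```text
t: 17.03
ee_pos: [0.5638, -0.3243, 0.1014]
orientation: [-0.707, 0.707, 0.0, -0.0]
wrist_force: [-0.0, 0.2, 1.0]
opening: 0.0746
```

```bash
python3 look.py w12 weight_large_mid weight_largest_mid
```

```text
t 17.03 tcp [ 0.5638 -0.3243  0.1014] x [-1.e-04 -1.e+00 -1.e-04] z [-1.e-04  1.e-04 -1.e+00] open 0.0746 F [-0.   0.2  1. ]
weight_large_mid 0.84 [228. 196. 295. 265.] topz 0.1103 mean [ 0.5638 -0.3255] encl 0.5634 -0.3254 21.0 fit [ 0.5633 -0.3255] 20.4
weight_largest_mid 0.73 [214. 176. 303. 249.] topz 0.0923 mean [ 0.5757 -0.3237] encl 0.5633 -0.325 27.8 fit [ 0.5628 -0.3251] 25.2
weight_largest_mid 0.19 [ 16. 131.  54. 155.] topz 0.0322 mean [ 0.6105 -0.1355] encl 0.61 -0.1357 10.6 fit [ 0.6104 -0.1356] 9.8
```

View pics/w12.png

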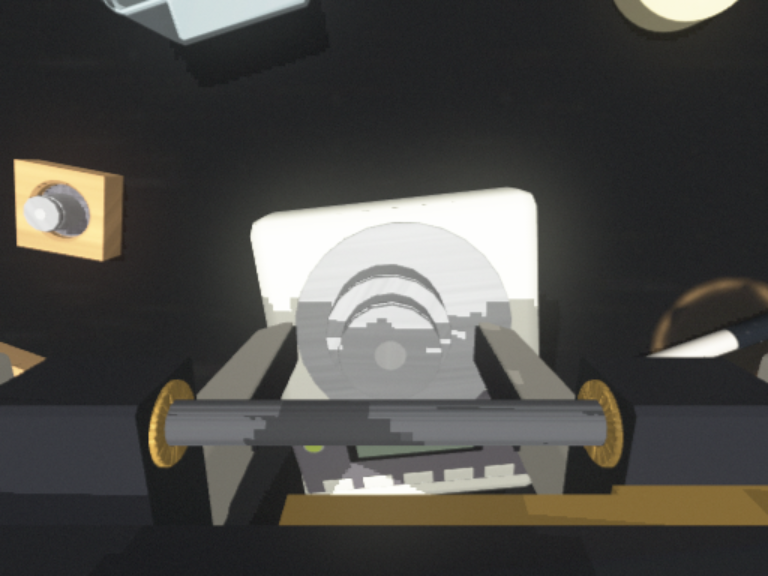

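The large weight is between the fingers, only about 1 mm off. I'll centre, grip and lift.

Call:
{"name": "move_arm", "arguments": {"series": [{"hand":0.7,"tx":0.001,"ty":0,"tz":0,"twist":0},{"hand":0.5,"tx":0,"ty":0,"tz":0,"twist":0},{"hand":0.2,"tx":0,"ty":0,"tz":0,"twist":0},{"hand":0,"tx":0,"ty":0,"tz":0,"twist":0},{"hand":0,"tx":0,"ty":0,"tz":0,"twist":0},{"hand":0,"tx":0,"ty":0,"tz":0,"twist":0},{"hand":0,"tx":0,"ty":0,"tz":0,"twist":0},{"hand":0,"tx":0,"ty":0,"tz":0,"twist":0},{"hand":0,"tx":0,"ty":0,"tz":0,"twist":0},{"hand":0,"tx":0,"ty":0,"tz":-0.01,"twist":0},{"hand":0,"tx":0,"ty":0,"tz":-0.03,"twist":0},{"hand":0,"tx":0,"ty":0,"tz":-0.04,"twist":0},{"hand":0,"tx":0,"ty":0,"tz":0,"twist":0},{"hand":0,"tx":0,"ty":0,"tz":0,"twist":0}]}}

```text
t: 18.35
ee_pos: [0.5644, -0.3258, 0.1837]
orientation: [-0.707, 0.707, -0.002, 0.0]
wrist_force: [0.6, -0.0, -2.2]
opening: 0.0411
```

```bash
python3 look.py w13 weight_large_mid weight_largest_mid
```

```text
t 18.35 tcp [ 0.5644 -0.3258  0.1837] x [-1.0e-04 -1.0e+00  2.2e-03] z [ 0.0036 -0.0022 -1.    ] open 0.0411 F [ 0.6 -0.  -2.2]
weight_large_mid 0.63 [226. 196. 292. 265.] topz 0.1933 mean [ 0.5647 -0.3253] encl 0.5642 -0.3255 20.9 fit [ 0.5643 -0.3253] 20.2
weight_largest_mid 0.98 [225. 160. 288. 208.] topz 0.0924 mean [ 0.571  -0.3249] encl 0.5632 -0.3251 27.7 fit [ 0.5679 -0.3249] 23.3
```

View pics/w13.png

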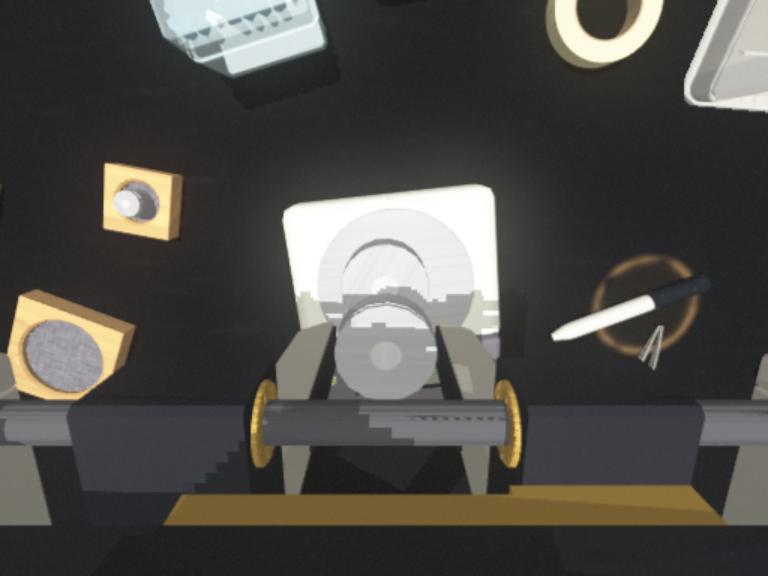

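The large weight is held at an opening of 41.1 mm, and the largest is still on the pan. I'll carry it to the large block at (0.602, 0.028).

Call:
{"name": "move_arm", "arguments": {"series": [{"hand":0,"tx":-0.0321,"ty":-0.0035,"tz":0,"twist":0},{"hand":0,"tx":-0.0321,"ty":-0.0035,"tz":0,"twist":0},{"hand":0,"tx":-0.0321,"ty":-0.0035,"tz":0,"twist":0},{"hand":0,"tx":-0.0321,"ty":-0.0035,"tz":0,"twist":0},{"hand":0,"tx":-0.0321,"ty":-0.0035,"tz":0,"twist":0},{"hand":0,"tx":-0.0321,"ty":-0.0035,"tz":0,"twist":0},{"hand":0,"tx":-0.0321,"ty":-0.0035,"tz":0,"twist":0},{"hand":0,"tx":-0.0321,"ty":-0.0035,"tz":0,"twist":0},{"hand":0,"tx":-0.0321,"ty":-0.0035,"tz":0,"twist":0},{"hand":0,"tx":-0.0321,"ty":-0.0035,"tz":0,"twist":0},{"hand":0,"tx":-0.0321,"ty":-0.0035,"tz":0,"twist":0},{"hand":0,"tx":0,"ty":0,"tz":0.04,"twist":0},{"hand":0,"tx":0,"ty":0,"tz":0.03,"twist":0},{"hand":0,"tx":0,"ty":0,"tz":0.01,"twist":0},{"hand":0,"tx":0,"ty":0,"tz":0,"twist":0},{"hand":0,"tx":0,"ty":0,"tz":0,"twist":0}]}}

```text
t: 19.83
ee_pos: [0.6021, 0.0275, 0.1009]
orientation: [-0.707, 0.707, 0.0, -0.0]
wrist_force: [-0.8, 0.1, -0.8]
opening: 0.0411
```

```bash
python3 look.py w14 weight_large_mid block_large; python3 arc.py block_large weight_large_mid .0265 190
```

```text
t 19.83 tcp [0.6021 0.0275 0.1009] x [-6.e-04 -1.e+00 -0.e+00] z [-0.001  0.    -1.   ] open 0.0411 F [-0.8  0.1 -0.8]
weight_large_mid 0.76 [225. 194. 293. 265.] topz 0.1105 mean [0.6023 0.028 ] encl 0.6018 0.0281 21.1 fit [0.6019 0.028 ] 20.4
block_large 0.73 [207. 141. 307. 214.] topz 0.0182 mean [0.6157 0.029 ] encl 0.6028 0.0289 49.6 fit [0.604  0.0293] 35.7
block_large 0.41 [421. 174. 459. 196.] topz 0.0323 mean [ 0.611  -0.1332] encl 0.6114 -0.1333 10.5 fit [ 0.611  -0.1332] 9.7
felt [0.6003 0.0285] rms 0.32 70 [229 165] [283 187]
weight [602.7  28.2] 21.0 topz 0.11322809597900214 tcp [0.6031 0.0274 0.1027]
move tx -0.0003 ty 0.0024
```

View pics/w14.png

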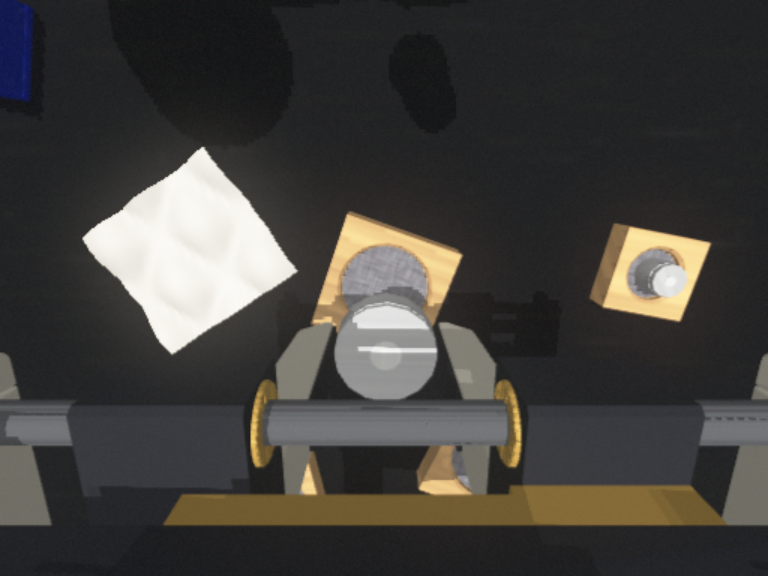

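The weight is almost exactly over the well, within 1–2 mm. I'll apply a small correction, lower, release and lift.

Call:
{"name": "move_arm", "arguments": {"series": [{"hand":0,"tx":-0.0004,"ty":0.001,"tz":0.02,"twist":0},{"hand":0,"tx":0,"ty":0,"tz":0.03,"twist":0},{"hand":0,"tx":0,"ty":0,"tz":0.016,"twist":0},{"hand":0,"tx":0,"ty":0,"tz":0.006,"twist":0},{"hand":0,"tx":0,"ty":0,"tz":0.004,"twist":0},{"hand":0,"tx":0,"ty":0,"tz":0.002,"twist":0},{"hand":0,"tx":0,"ty":0,"tz":0,"twist":0},{"hand":0,"tx":0,"ty":0,"tz":0.0015,"twist":0},{"hand":0,"tx":0,"ty":0,"tz":0,"twist":0}]}}

```text
t: 20.88
ee_pos: [0.6016, 0.0281, 0.0219]
orientation: [-0.707, 0.707, -0.0, 0.0]
wrist_force: [-0.3, 1.1, -2.9]
opening: 0.0411
```

```bash
python3 look.py w15 weight_large_mid block_large
```

```text
t 20.88 tcp [0.6016 0.0281 0.0219] x [-2.e-04 -1.e+00 -0.e+00] z [ 0.0012  0.     -1.    ] open 0.0411 F [-0.3  1.1 -2.9]
weight_large_mid 0.65 [220. 194. 294. 268.] topz 0.0316 mean [0.6019 0.0287] encl 0.6013 0.0285 21.0 fit [0.6015 0.0287] 20.3
block_large 0.65 [201. 152. 331. 265.] topz 0.0183 mean [0.621  0.0257] encl 0.6156 0.0238 41.2 fit [0.6129 0.0258] 30.8
```

View pics/w15.png

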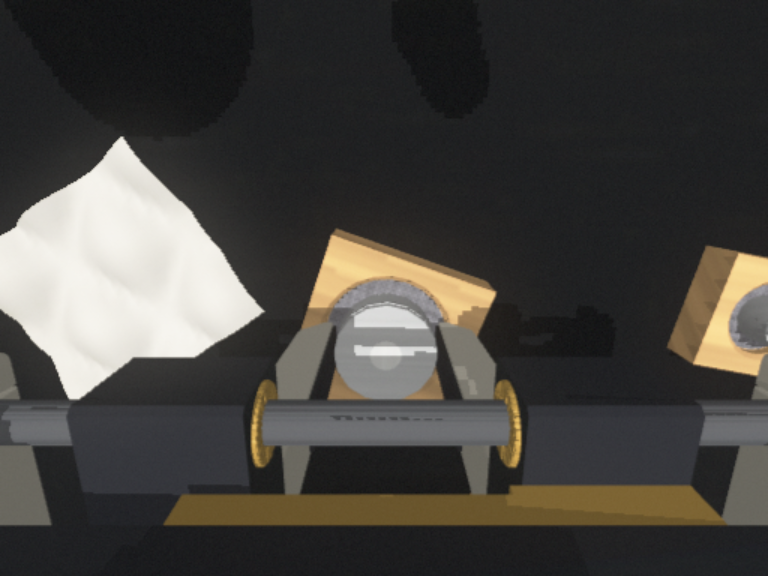

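The weight is inside the mouth of the well. I'll release it and lift.

Call:
{"name": "move_arm", "arguments": {"series": [{"hand":0.5,"tx":0,"ty":0,"tz":0,"twist":0},{"hand":0.7,"tx":0,"ty":0,"tz":0,"twist":0},{"hand":0.7,"tx":0,"ty":0,"tz":0,"twist":0},{"hand":0.7,"tx":0,"ty":0,"tz":0,"twist":0},{"hand":0.7,"tx":0,"ty":0,"tz":0,"twist":0},{"hand":0.7,"tx":0,"ty":0,"tz":0,"twist":0},{"hand":0.8,"tx":0,"ty":0,"tz":-0.02,"twist":0},{"hand":1,"tx":0,"ty":0,"tz":-0.04,"twist":0},{"hand":1,"tx":0,"ty":0,"tz":-0.04,"twist":0},{"hand":1,"tx":0,"ty":0,"tz":-0.04,"twist":0},{"hand":1,"tx":0,"ty":0,"tz":-0.04,"twist":0},{"hand":1,"tx":0,"ty":0,"tz":0,"twist":0},{"hand":1,"tx":0,"ty":0,"tz":0,"twist":0}]}}

```text
t: 22.12
ee_pos: [0.602, 0.0281, 0.2038]
orientation: [-0.707, 0.707, -0.002, 0.002]
wrist_force: [-0.3, 0.1, -1.5]
opening: 0.0928
```

```bash
python3 look.py w16 weight_large_mid block_large block_largest
```

```text
t 22.12 tcp [0.602  0.0281 0.2038] x [-2.e-04 -1.e+00 -0.e+00] z [ 0.0044  0.     -1.    ] open 0.0928 F [-0.3  0.1 -1.5]
weight_large_mid 0.71 [240. 155. 274. 192.] topz 0.0304 mean [0.601  0.0288] encl 0.6009 0.0287 20.8 fit [0.6008 0.0288] 20.1
block_large 0.89 [223. 136. 293. 204.] topz 0.0182 mean [0.6023 0.0283] encl 0.6017 0.0286 49.0 fit [0.6016 0.0285] 40.5
block_largest 0.93 [272. 215. 343. 267.] topz 0.0182 mean [ 0.5063 -0.0324] encl 0.4951 -0.0328 42.7 fit [ 0.4951 -0.0369] 31.5
```

View pics/w16.png

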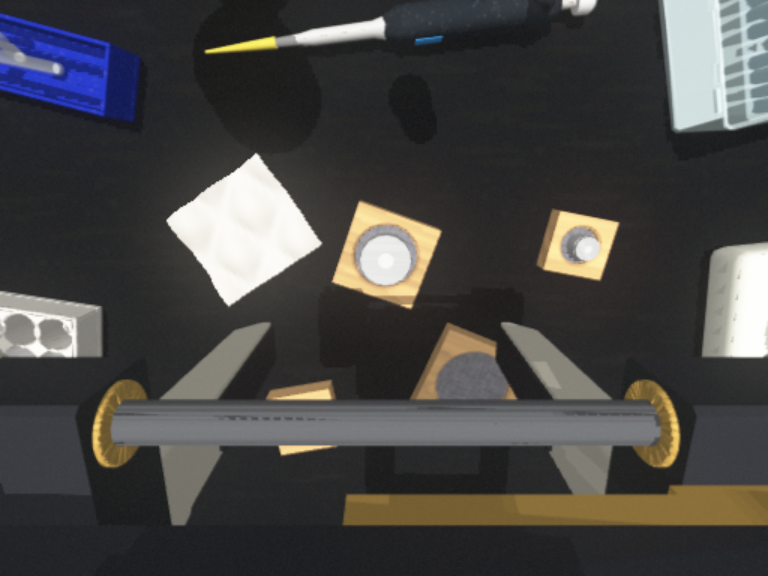

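The large weight is seated: its top is at 30.4 mm and it is centred within 1 mm. Last is the largest weight.

Call:
{"name": "move_arm", "arguments": {"series": [{"hand":1,"tx":0.0321,"ty":0.0034,"tz":0,"twist":0},{"hand":1,"tx":0.0321,"ty":0.0034,"tz":0,"twist":0},{"hand":1,"tx":0.0321,"ty":0.0034,"tz":0,"twist":0},{"hand":1,"tx":0.0321,"ty":0.0034,"tz":0,"twist":0},{"hand":1,"tx":0.0321,"ty":0.0034,"tz":0,"twist":0},{"hand":1,"tx":0.0321,"ty":0.0034,"tz":0,"twist":0},{"hand":1,"tx":0.0321,"ty":0.0034,"tz":0,"twist":0},{"hand":1,"tx":0.0321,"ty":0.0034,"tz":0,"twist":0},{"hand":1,"tx":0.0321,"ty":0.0034,"tz":0,"twist":0},{"hand":1,"tx":0.0321,"ty":0.0034,"tz":0,"twist":0},{"hand":1,"tx":0.0321,"ty":0.0034,"tz":0,"twist":0},{"hand":1,"tx":0,"ty":0,"tz":0.03,"twist":0},{"hand":1,"tx":0,"ty":0,"tz":0.03,"twist":0},{"hand":1,"tx":0,"ty":0,"tz":0.03,"twist":0},{"hand":1,"tx":0,"ty":0,"tz":0.02,"twist":0},{"hand":1,"tx":0,"ty":0,"tz":0.01,"twist":0},{"hand":1,"tx":0,"ty":0,"tz":0.0035,"twist":0},{"hand":1,"tx":0,"ty":0,"tz":0,"twist":0},{"hand":1,"tx":0,"ty":0,"tz":0,"twist":0}]}}

```text
t: 23.9
ee_pos: [0.5641, -0.3252, 0.0788]
orientation: [-0.707, 0.707, -0.001, 0.0]
wrist_force: [-0.8, -0.5, 1.5]
opening: 0.0931
```

```bash
python3 look.py w17 weight_largest_mid
```

```text
t 23.9 tcp [ 0.5641 -0.3252  0.0788] x [-2.e-04 -1.e+00  6.e-04] z [ 9.e-04 -6.e-04 -1.e+00] open 0.0931 F [-0.8 -0.5  1.5]
weight_largest_mid 0.92 [210. 183. 308. 268.] topz 0.0924 mean [ 0.5671 -0.3251] encl 0.5633 -0.3252 27.8 fit [ 0.5662 -0.3251] 25.6
```

View pics/w17.png

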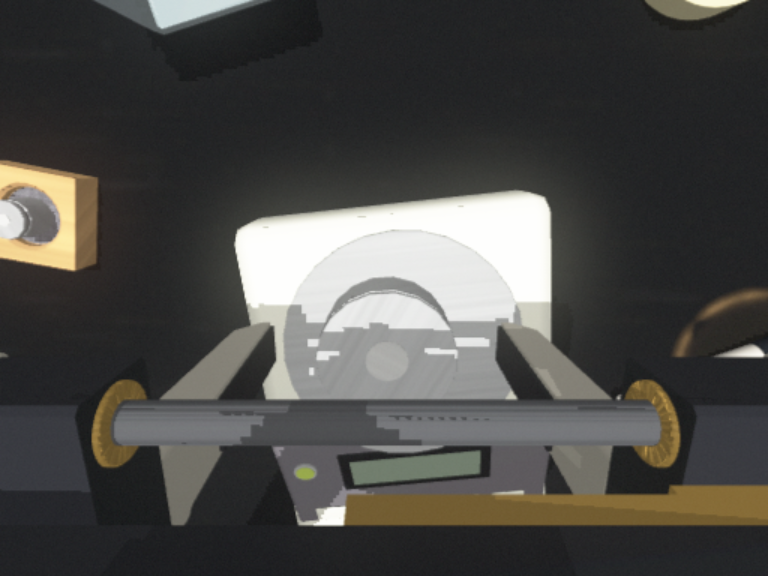

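The largest weight is centred between the fingers. I'll grip and lift.

Call:
{"name": "move_arm", "arguments": {"series": [{"hand":0.7,"tx":0,"ty":0,"tz":0,"twist":0},{"hand":0.5,"tx":0,"ty":0,"tz":0,"twist":0},{"hand":0.3,"tx":0,"ty":0,"tz":0,"twist":0},{"hand":0,"tx":0,"ty":0,"tz":0,"twist":0},{"hand":0,"tx":0,"ty":0,"tz":0,"twist":0},{"hand":0,"tx":0,"ty":0,"tz":0,"twist":0},{"hand":0,"tx":0,"ty":0,"tz":0,"twist":0},{"hand":0,"tx":0,"ty":0,"tz":0,"twist":0},{"hand":0,"tx":0,"ty":0,"tz":0,"twist":0},{"hand":0,"tx":0,"ty":0,"tz":0,"twist":0},{"hand":0,"tx":0,"ty":0,"tz":-0.01,"twist":0},{"hand":0,"tx":0,"ty":0,"tz":-0.02,"twist":0},{"hand":0,"tx":0,"ty":0,"tz":-0.03,"twist":0},{"hand":0,"tx":0,"ty":0,"tz":-0.03,"twist":0},{"hand":0,"tx":0,"ty":0,"tz":0,"twist":0},{"hand":0,"tx":0,"ty":0,"tz":0,"twist":0}]}}

```text
t: 25.33
ee_pos: [0.5641, -0.3252, 0.1694]
orientation: [-0.707, 0.707, -0.001, 0.0]
wrist_force: [-0.1, -0.6, -6.5]
opening: 0.0555
```

```bash
python3 look.py w18 weight_largest_mid block_largest
```

```text
t 25.33 tcp [ 0.5641 -0.3252  0.1694] x [-2.0e-04 -1.0e+00  1.3e-03] z [ 0.0022 -0.0013 -1.    ] open 0.0555 F [-0.1 -0.6 -6.5]
weight_largest_mid 0.9 [207. 184. 307. 268.] topz 0.184 mean [ 0.5676 -0.3246] encl 0.5636 -0.3246 27.9 fit [ 0.5666 -0.3246] 25.5
block_largest 0.82 [  0. 195.  84. 266.] topz 0.0181 mean [ 0.5068 -0.0548] encl 0.5008 -0.061 47.5 fit [ 0.495 -0.057] 35.9
```

View pics/w18.png

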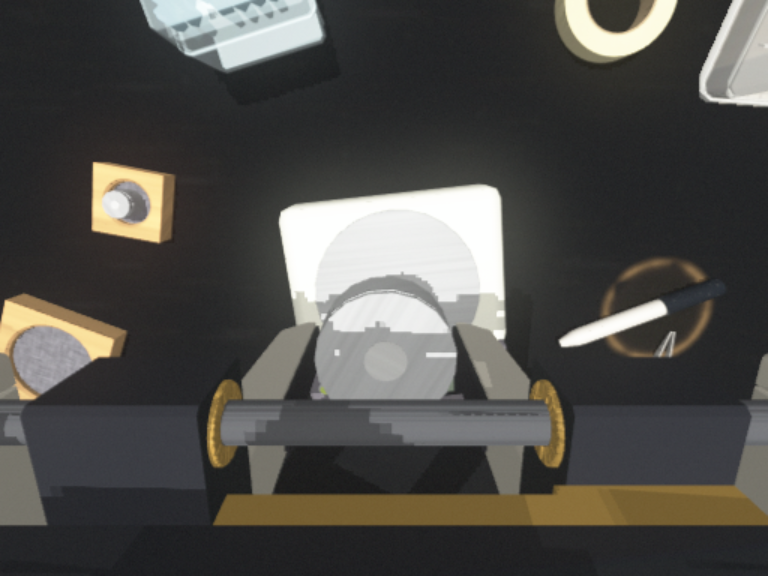

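The largest weight is held at an opening of 55.5 mm. I'll carry it to the largest block at (0.480, -0.051).

Call:
{"name": "move_arm", "arguments": {"series": [{"hand":0,"tx":-0.0305,"ty":0.0092,"tz":0,"twist":0},{"hand":0,"tx":-0.0305,"ty":0.0092,"tz":0,"twist":0},{"hand":0,"tx":-0.0305,"ty":0.0092,"tz":0,"twist":0},{"hand":0,"tx":-0.0305,"ty":0.0092,"tz":0,"twist":0},{"hand":0,"tx":-0.0305,"ty":0.0092,"tz":0,"twist":0},{"hand":0,"tx":-0.0305,"ty":0.0092,"tz":0,"twist":0},{"hand":0,"tx":-0.0305,"ty":0.0092,"tz":0,"twist":0},{"hand":0,"tx":-0.0305,"ty":0.0092,"tz":0,"twist":0},{"hand":0,"tx":-0.0305,"ty":0.0092,"tz":0,"twist":0},{"hand":0,"tx":0,"ty":0,"tz":0.03,"twist":0},{"hand":0,"tx":0,"ty":0,"tz":0.03,"twist":0},{"hand":0,"tx":0,"ty":0,"tz":0.01,"twist":0},{"hand":0,"tx":0,"ty":0,"tz":0,"twist":0},{"hand":0,"tx":0,"ty":0,"tz":0,"twist":0}]}}

```text
t: 26.65
ee_pos: [0.4808, -0.0506, 0.0976]
orientation: [-0.707, 0.707, 0.001, -0.0]
wrist_force: [0.5, -0.2, -4.4]
opening: 0.0553
```

```bash
python3 look.py w19 weight_largest_mid block_largest; python3 arc.py block_largest weight_largest_mid .0335 182
```

```text
t 26.65 tcp [ 0.4808 -0.0506  0.0976] x [-6.e-04 -1.e+00 -3.e-04] z [-1.4e-03  3.0e-04 -1.0e+00] open 0.0553 F [ 0.5 -0.2 -4.4]
weight_largest_mid 0.98 [205. 186. 305. 267.] topz 0.1123 mean [ 0.4844 -0.05  ] encl 0.4805 -0.0502 27.9 fit [ 0.4834 -0.05  ] 25.4
block_largest 0.63 [196. 130. 319. 217.] topz 0.0183 mean [ 0.501  -0.0516] encl 0.4821 -0.0513 58.4 fit [ 0.483  -0.0506] 42.9
felt [ 0.4786 -0.0512] rms 0.29 74 [225 159] [290 179]
weight [481.5 -50.3] 28.0 topz 0.11487263557975573 tcp [ 0.4817 -0.0508  0.0992]
move tx 0.0009 ty 0.0029
```

View pics/w19.png

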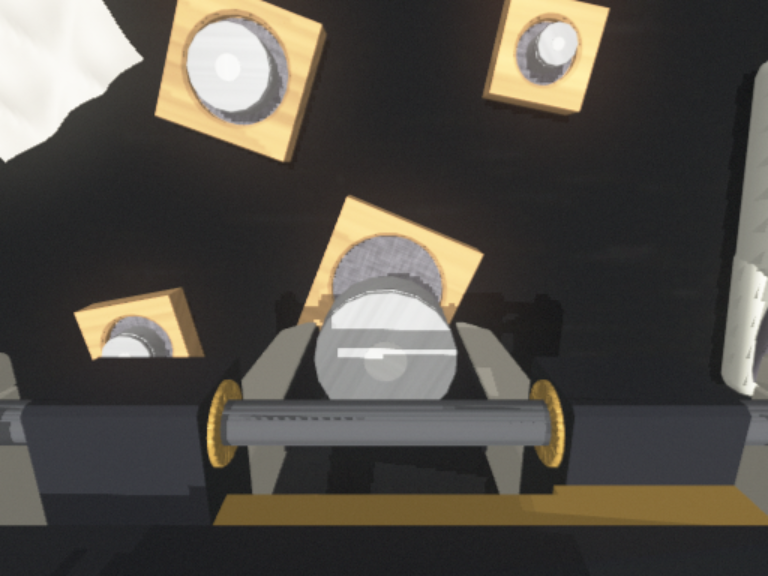

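It is centred within about 1–2 mm. I'll make a small correction and lower.

Call:
{"name": "move_arm", "arguments": {"series": [{"hand":0,"tx":0.0007,"ty":0.0014,"tz":0.02,"twist":0},{"hand":0,"tx":0,"ty":0,"tz":0.025,"twist":0},{"hand":0,"tx":0,"ty":0,"tz":0.015,"twist":0},{"hand":0,"tx":0,"ty":0,"tz":0.006,"twist":0},{"hand":0,"tx":0,"ty":0,"tz":0.004,"twist":0},{"hand":0,"tx":0,"ty":0,"tz":0.002,"twist":0},{"hand":0,"tx":0,"ty":0,"tz":0.001,"twist":0},{"hand":0,"tx":0,"ty":0,"tz":0,"twist":0},{"hand":0,"tx":0,"ty":0,"tz":0,"twist":0}]}}

```text
t: 27.7
ee_pos: [0.48, -0.0512, 0.0255]
orientation: [-0.707, 0.707, -0.0, 0.0]
wrist_force: [-0.3, 0.4, -4.5]
opening: 0.0554
```

```bash
python3 look.py w20 weight_largest_mid
```

```text
t 27.7 tcp [ 0.48   -0.0512  0.0255] x [-2.e-04 -1.e+00  2.e-04] z [ 1.1e-03 -2.0e-04 -1.0e+00] open 0.0554 F [-0.3  0.4 -4.5]
weight_largest_mid 0.88 [206. 185. 306. 267.] topz 0.0402 mean [ 0.4835 -0.0507] encl 0.4796 -0.0508 27.8 fit [ 0.4825 -0.0507] 25.5
```

View pics/w20.png

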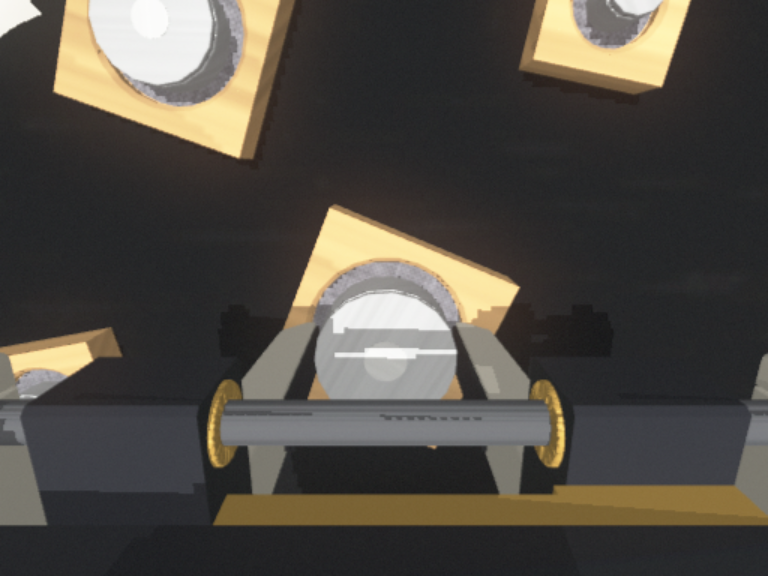

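The weight is 1–2 mm above the floor, inside the well. I'll lower 1 mm, release and retreat.

Call:
{"name": "move_arm", "arguments": {"series": [{"hand":0,"tx":0,"ty":0,"tz":0.001,"twist":0},{"hand":0,"tx":0,"ty":0,"tz":0,"twist":0},{"hand":0.7,"tx":0,"ty":0,"tz":0,"twist":0},{"hand":0.9,"tx":0,"ty":0,"tz":0,"twist":0},{"hand":0.9,"tx":0,"ty":0,"tz":0,"twist":0},{"hand":0.9,"tx":0,"ty":0,"tz":0,"twist":0},{"hand":0.9,"tx":0,"ty":0,"tz":0,"twist":0},{"hand":0.9,"tx":0,"ty":0,"tz":0,"twist":0},{"hand":0.9,"tx":0,"ty":0,"tz":-0.02,"twist":0},{"hand":0.9,"tx":0,"ty":0,"tz":-0.04,"twist":0},{"hand":0.9,"tx":0,"ty":0,"tz":-0.04,"twist":0},{"hand":0.9,"tx":0,"ty":0,"tz":-0.04,"twist":0},{"hand":0.9,"tx":0,"ty":0,"tz":-0.04,"twist":0},{"hand":0.9,"tx":0,"ty":0.02,"tz":-0.04,"twist":0},{"hand":0.9,"tx":0,"ty":0.02,"tz":-0.04,"twist":0},{"hand":0.9,"tx":0,"ty":0,"tz":0,"twist":0},{"hand":0.9,"tx":0,"ty":0,"tz":0,"twist":0}]}}

```text
t: 29.22
ee_pos: [0.4425, -0.0513, 0.2806]
orientation: [-0.707, 0.707, -0.002, 0.001]
wrist_force: [0.6, -0.2, -1.2]
opening: 0.0839
```

```bash
python3 look.py w21 weight_largest_mid block_largest weight_large_mid block_large weight_medium_mid block_medium weight_small_mid block_small; python3 - <<'E'
from h import *
p,d=grab_frame("top");P=cloud("top",d)
for r in spotter.outline_of("top","tube_rack")[:1]:
    print(r["score"],r["rect"],np.median(P[r["mask"]],0))
cv2.imwrite("pics/top_end.png",cv2.resize(p[100:260,100:420,::-1],None,fx=2.4,fy=2.4))
E
```

```text
t 29.22 tcp [ 0.4425 -0.0513  0.2806] x [-4.e-04 -1.e+00  8.e-04] z [ 4.6e-03 -8.0e-04 -1.0e+00] open 0.0839 F [ 0.6 -0.2 -1.2]
weight_largest_mid 0.57 [237. 116. 278. 157.] topz 0.0383 mean [ 0.4791 -0.0507] encl 0.4788 -0.0504 27.5 fit [ 0.4788 -0.0507] 26.7
block_largest 0.74 [220.  95. 293. 170.] topz 0.0182 mean [ 0.4817 -0.0499] encl 0.4801 -0.0507 58.0 fit [ 0.4801 -0.0505] 48.0
block_largest 0.71 [130. 137. 179. 183.] topz 0.0182 mean [0.4435 0.1046] encl 0.4429 0.1037 40.8 fit [0.4428 0.1043] 33.8
weight_large_mid 0.85 [180.  29. 216.  65.] topz 0.0303 mean [0.6005 0.0286] encl 0.6003 0.0285 20.8 fit [0.6002 0.0286] 20.1
block_large 0.89 [167.   9. 232.  82.] topz 0.0182 mean [0.6023 0.0288] encl 0.6008 0.0288 49.9 fit [0.601  0.0285] 40.8
weight_medium_mid 0.58 [143. 148. 165. 171.] topz 0.0303 mean [0.4414 0.1047] encl 0.4415 0.1048 14.7 fit [0.4413 0.1048] 14.1
block_medium 0.68 [127. 133. 176. 184.] topz 0.0182 mean [0.4435 0.1048] encl 0.4427 0.1046 41.5 fit [0.4428 0.1047] 33.9
weight_small_mid 0.53 [313.  31. 326.  44.] topz 0.0324 mean [ 0.61   -0.1336] encl 0.6099 -0.1336 9.5 fit [ 0.6099 -0.1336] 8.9
block_small 0.83 [296.  16. 340.  68.] topz 0.0182 mean [ 0.6109 -0.134 ] encl 0.6099 -0.1339 34.5 fit [ 0.6103 -0.1339] 28.3
0.93 [120.0, 188.9, 173.0, 214.3] [0.52282975 0.34579918 0.0946793 ]
```

View pics/w21.png

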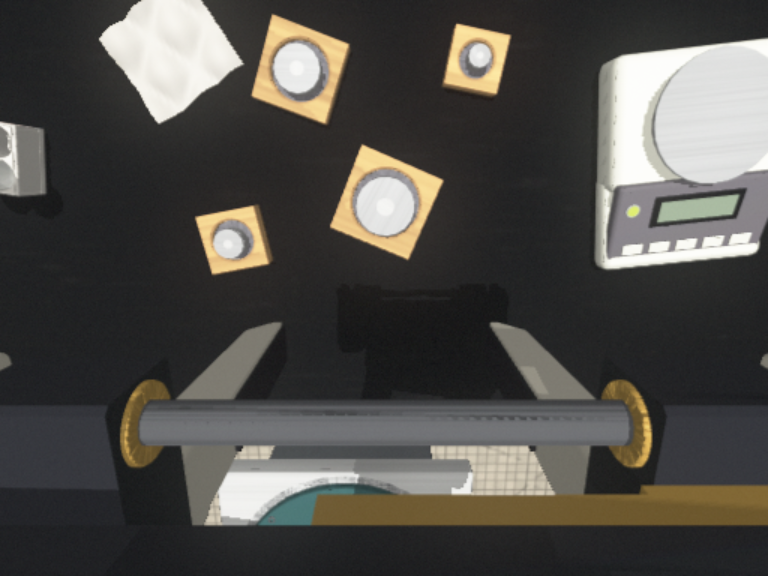

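View pics/top_end.png

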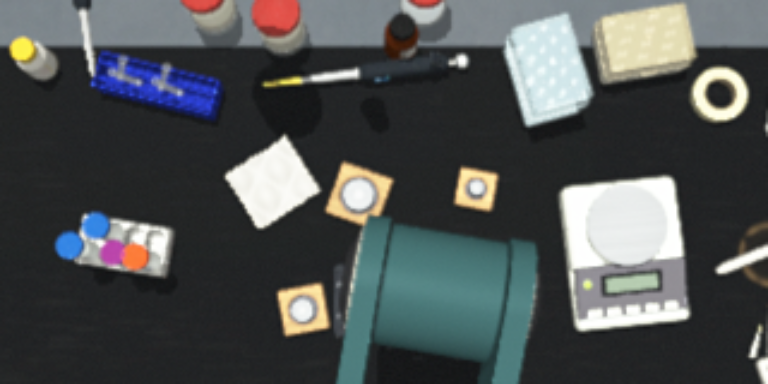

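Both views show all four weights seated upright and centred within about 1.5 mm. Their tops are within 0.5 mm of the expected heights. The pan is empty, the rack has not moved and the gripper is clear. I'll hand the job in.

```bash
python3 -c "
from bench import ticket
print(ticket.sign_off())"
```

```text
the job is handed in; nothing more can be done
None
```

All four weights are off the pan and each stands in its own block. I handed the job in at about 29 s of the 112 s allowed; the sign-off reports no verdict.

- **Method:** I took the weights from the top of the pile down. Each was lowered to about 1–2 mm above the felt floor before I opened the gripper.
- **Seating:** In the last wrist picture the weight tops were at 32.4, 30.3, 30.3 and 38.3 mm, smallest to largest. When seated they should be at 32, 30, 30 and 38 mm. Each weight is centred within about 1.5 mm of its well, against the 9 mm allowed.
- **Surroundings:** The pan is empty and no contact with the balance showed in the force readings. The tube rack's measured position differs by about 3 mm from the start, which is within measurement noise. The gripper is clear of everything.
- **Disagreements along the way:**
  - My first move call was refused because its rows lacked some keys; nothing moved.
  - Single pose readings were off by up to about 3 mm.
  - The felt-arc fit and the block outline differed by 1–2 mm. I compared weight and block within one picture and used values in between.
  - The networks gave a few false detections, such as one block taken for another or a weight at the picture's edge, which I ignored.

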